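# Load the bogie kiln from the roll-top ware store

### The job

Load the small kiln for firing: roll the wooden tambour door of the roll-top store fully open, stand every glazed cup that is in the store upright on the deck of the kiln's drawn-out hearth, none touching another, push the hearth fully home into the kiln and push the kiln door shut until it seats on its catch. Roll the store's tambour door fully closed again once the cups are out, and leave the jar and the brush on the bench alone.

Things in the scene. Friction and masses are not known exactly. Their poses are not given: they have to be found in the camera images.
- store: Wooden roll-top ware store, fixed: 470 mm deep (x), 394 wide, 261 high. Origin on the bench under the middle of its half-round profile; -x is the front, towards the robot. Inner faces of the side panels at y = +-185 mm; front lip 62 mm high at x -229 to -215; inner back board 160 mm high, its front at x = -35 mm; fixed hood from x = 32 mm back. Tambour open: open from above, x -215 to -35.
- store_floor (a point): Middle of the store's inner floor where the cups stand: 120 mm in front of store's origin, 30 mm above the bench. The cups start 65 to 170 mm in front of that origin (x) and within 115 mm of the middle in y.
- tambour_pull (a point): Middle of the pull on the leading rail of the store's segmented tambour door: a steel bar 14 mm thick, 50 mm long along the store's y with flat free ends, on two posts 26 mm apart, its axis 40 mm off the slats. Grip it across its two ends (fingers closing along y); it can pivot between the pads. Closed, its posts point 15 degrees above level to the front; open, 4 degrees past straight up.
- tambour (a joint): How far the tambour door is rolled open, in rad: 0 = fully closed on the lip, 1.38 = fully open. All slats run on a circular track about a level axis along the store's y, 25 mm above store's origin. The pull's middle is 260 mm from that axis; in the store's frame x = -0.26 cos(0.256 + q), z = 0.025 + 0.26 sin(0.256 + q). It resists with 2 to 6 N at the pull and stays where it is left.
- kiln: Bogie-hearth test kiln, steel with blue frame and pale lining, fixed: 270 mm deep (x), 322 wide, 249 high. Origin on the bench under the middle of its front face; x points into the kiln. The opening in the front is 230 mm wide and reaches up to 200 mm above the bench. Two rails 14 mm high run out from it along the bench.
- hearth (a joint): How far the kiln's bogie hearth is pushed in, in m: 0 = drawn fully out towards the robot, 0.265 = fully home in the kiln. It slides straight along the kiln's x with about 3 N of friction and stays where it is left.
- hearth_deck (a point): Middle of the top of the hearth's pale flat deck, 210 by 210 mm, 85 mm above the bench; x points into the kiln. It moves with the hearth; with the hearth home it lies 135 mm behind the kiln's front face.
- hearth_bar (a point): Middle of the hearth's blue tow bar: round, 12 mm thick, 120 mm long along the kiln's y, on two posts 100 mm apart, axis 45 mm above the bench, 205 mm in front of the deck's middle, 60 mm in front of the chassis. Grip it from above (fingers closing along the kiln's x) to push or draw the hearth. Home, it stands 70 mm in front of the kiln's face, below the door.
- kiln_door (a joint): Angle of the kiln door in rad: 0 = shut and seated, grows as it swings out towards the robot, up to 2.1. Stays where it is left (friction 0.06 N m). A sprung roller catch resists from about 0.07 rad and must be pushed past (up to 15 N at door_push); inside 0.025 rad it draws the door home and holds it. The door strikes the deck unless the hearth is home.
- door_hinge (a point): Lower end of the door's upright hinge line at the kiln's right jamb, 70 mm above the bench. Axes turn with the door: y from the hinge to its free edge, -x its outer side. Steel panel 236 mm wide, 150 high (top 220 mm above the bench), outer face 30 mm in front of the hinge line. Black upright handle 22 mm off the face, 210 mm from the hinge, 105 to 155 mm above the bench.
- door_push (a point): A bare spot on the door's outer face, above the handle, where it can be pushed shut from above: 180 mm from the hinge line, 200 mm above the bench, 20 mm below the door's top edge.
- cup0: Red glazed cup with a bare terracotta foot: round, nearly straight, 54 mm across, 70 mm high, open at the top, wall 5 mm, about 0.11 to 0.21 kg. Origin at the middle of its underside, z up. It may be absent (None).
- cup1: Lime green glazed cup with a bare terracotta foot: round, nearly straight, 54 mm across, 70 mm high, open at the top, wall 5 mm, about 0.11 to 0.21 kg. Origin at the middle of its underside, z up. It may be absent (None).
- cup2: Teal glazed cup with a bare terracotta foot: round, nearly straight, 54 mm across, 70 mm high, open at the top, wall 5 mm, about 0.11 to 0.21 kg. Origin at the middle of its underside, z up. It may be absent (None).
- cup3: Dark blue glazed cup with a bare terracotta foot: round, nearly straight, 54 mm across, 70 mm high, open at the top, wall 5 mm, about 0.11 to 0.21 kg. Origin at the middle of its underside, z up. It may be absent (None).
- cup4: Amber yellow glazed cup with a bare terracotta foot: round, nearly straight, 54 mm across, 70 mm high, open at the top, wall 5 mm, about 0.11 to 0.21 kg. Origin at the middle of its underside, z up. It may be absent (None).
- glaze_jar: Bystander: glass jar with black cap, 68 mm across, 100 mm high; origin under its middle.
- brush: Bystander: brush 180 mm long lying on the bench; origin under its middle.

How it is judged (in metres and radians):
On the way, in this order (a step that is already met when the one before it is completed fails the run):
1. the store's tambour door is rolled fully open (value of joint tambour above 1.3 rad), for 0.2 s.
2. every cup stands upright and released on the hearth deck, none touching another (x of cup0 in the frame of hearth_deck between -0.1 and 0.1 m and y of cup0 in the frame of hearth_deck between -0.1 and 0.1 m and z of cup0 in the frame of hearth_deck between -0.008 and 0.008 m and angle between each of cup0, cup1, cup2, cup3, cup4's own z axis and vertical below 0.12 rad and x of cup1 in the frame of hearth_deck between -0.1 and 0.1 m and y of cup1 in the frame of hearth_deck between -0.1 and 0.1 m and z of cup1 in the frame of hearth_deck between -0.008 and 0.008 m and x of cup2 in the frame of hearth_deck between -0.1 and 0.1 m and y of cup2 in the frame of hearth_deck between -0.1 and 0.1 m and z of cup2 in the frame of hearth_deck between -0.008 and 0.008 m and x of cup3 in the frame of hearth_deck between -0.1 and 0.1 m and y of cup3 in the frame of hearth_deck between -0.1 and 0.1 m and z of cup3 in the frame of hearth_deck between -0.008 and 0.008 m and x of cup4 in the frame of hearth_deck between -0.1 and 0.1 m and y of cup4 in the frame of hearth_deck between -0.1 and 0.1 m and z of cup4 in the frame of hearth_deck between -0.008 and 0.008 m and horizontal distance between cup0 and cup1 above 0.0565 m and horizontal distance between each of cup0, cup1 and cup2 above 0.0565 m and horizontal distance between each of cup0, cup1, cup2 and cup3 above 0.0565 m and horizontal distance between each of cup0, cup1, cup2, cup3 and cup4 above 0.0565 m and contact force between each of cup0, cup1, cup2, cup3, cup4 and the fingers below 0.1 N), for 0.2 s.
3. the hearth, with the cups on it, is fully home in the kiln (value of joint hearth above 0.255 m and x of cup0 in the frame of hearth_deck between -0.1 and 0.1 m and y of cup0 in the frame of hearth_deck between -0.1 and 0.1 m and z of cup0 in the frame of hearth_deck between -0.008 and 0.008 m and angle between each of cup0, cup1, cup2, cup3, cup4's own z axis and vertical below 0.12 rad and x of cup1 in the frame of hearth_deck between -0.1 and 0.1 m and y of cup1 in the frame of hearth_deck between -0.1 and 0.1 m and z of cup1 in the frame of hearth_deck between -0.008 and 0.008 m and x of cup2 in the frame of hearth_deck between -0.1 and 0.1 m and y of cup2 in the frame of hearth_deck between -0.1 and 0.1 m and z of cup2 in the frame of hearth_deck between -0.008 and 0.008 m and x of cup3 in the frame of hearth_deck between -0.1 and 0.1 m and y of cup3 in the frame of hearth_deck between -0.1 and 0.1 m and z of cup3 in the frame of hearth_deck between -0.008 and 0.008 m and x of cup4 in the frame of hearth_deck between -0.1 and 0.1 m and y of cup4 in the frame of hearth_deck between -0.1 and 0.1 m and z of cup4 in the frame of hearth_deck between -0.008 and 0.008 m), for 0.2 s.
4. the kiln door is shut on its catch (value of joint kiln_door below 0.025 rad), for 0.2 s.
At the end, for the whole second after the job is handed in: every cup upright (7 degrees) and at rest on the hearth deck, centre within 100 mm of its middle in x and y, 2.5 mm clear of other cups; hearth home within 10 mm; kiln door seated on its catch (0.025 rad); tambour closed (0.06 rad, 15 mm) (all of step 3 and value of joint tambour below 0.06 rad and value of joint kiln_door below 0.025 rad and horizontal distance between cup0 and cup1 above 0.0565 m and horizontal distance between each of cup0, cup1 and cup2 above 0.0565 m and horizontal distance between each of cup0, cup1, cup2 and cup3 above 0.0565 m and horizontal distance between each of cup0, cup1, cup2, cup3 and cup4 above 0.0565 m and linear speed of each of cup0, cup1, cup2, cup3, cup4 below 0.03 m/s); the robot touches nothing.
It fails at once if the glaze jar on the bench is disturbed (moved more than 40 mm) (distance of glaze_jar from where it was at the start of the episode above 0.04 m).
It fails at once if the brush on the bench is disturbed (moved more than 40 mm) (distance of brush from where it was at the start of the episode above 0.04 m).
Of cup0, cup1, cup2, cup3, cup4 only 3 to 4 are there at a start; the rules pass over those that are not, and their reading is None.
At some moment in a run one of cup0, cup1, cup2, cup3, cup4 may be knocked a few centimetres aside while the robot is not near it.
It also fails if it takes over 210 s, if anything falls off the work surface, if the arm or the gripper's body presses on something with over 40 N, if the wrist force passes 120 N, or if a joint passes its speed limit or range.

### The arm

A 6-joint arm with a two-finger parallel gripper is mounted at the origin on the work surface. World frame = base frame: x ahead of the robot, y to its left, z up, the work surface at z = 0. Lengths are in mm, angles in rad, forces in N, time in s.
With the tool pointing down it reaches from about 275 to 750 mm from the base axis. Payload 10.2 kg.
Tool frame: the origin (TCP) lies at the very end of the fingers, on their centre line; the grasp point (between the pads) lies 19 mm behind it; z points along the fingers, x is the direction in which the jaws open and shut, and the axes are right-handed (so a half turn about z gives the same grasp; the last joint's range is limited). The gripper opens to 85 mm and grips with 20 to 120 N. Pads are 22 mm wide; open, the fingers measure 114 mm over their backs; the gripper's body (76 mm by 85 mm) begins 54 mm behind the grasp point. The pads swing forward as they close: fully open they stand 13 mm farther back than shut.
Start: joints at [0.945, 0.313, 1.498, -0, 1.331, -0.223], TCP at [205.811, 482.984, 231.294] pointing down, gripper open.
Joint ranges: [-2.94, 2.94], [-0.97, 2.17], [0.19, 2.56], [-1.23, 4.37], [0.02, 3.11], [-2.88, 2.88]. Speed limits (rad/s): [2.39, 2.39, 3.01, 3.14, 3.14, 3.14].

### API

Orientations are given as a unit quaternion [w, x, y, z].
In Python, from rig import telemetry, capture, camera_model, finish_job gives the robot as it stands.
- The arm moves only by the shell command python3 -m inch 'ROWS' [FORCE]. ROWS is JSON, a list of rows, each a list of 5 numbers: the shift along the tool's x, y, z in m, then the turn about the tool's z in rad, then the finger opening in m, from 0 to 0.0854. A call has exactly 5 rows; each row shifts and turns the pose as measured when the row begins, along the tool's axes as they then stand; what a row does not reach is not made up. A row lasts 1/12 s, in which the tool goes at most 41.7 mm and 7.16 degrees, less where a joint would pass 70% of its speed; a pose out of reach is approached as far as the arm can. A call with a gripper value outside its range is refused whole. The fingers move at their own pace and stop on an object; FORCE is the grip in N (left out, the last holds). Time passes only in rows, so rows that do not move let the fingers close, or fill a call up. It gives the time, the measured TCP pose, the force and the opening at its end, in the units of the state.
- telemetry.sense(): the state, without advancing time (a new reading comes with each control period).
- capture(name): name is "scene" or "top" or "wrist"; returns the picture (480x640x3 uint8, blue, green, red); there is no depth.
- camera_model(name): a dict with "mtx" (3x3 intrinsics, pixels), "camera_from_world" (4x4, takes a point from world to camera coordinates). Camera axes: x right, y down, z forward; pixel columns grow to the right and rows downward; lengths in mm; the calibration is good to about 2 mm. A picture is of the moment at which its call begins: read the wrist's pose just before it. camera_model takes no time and is no camera call; for the wrist camera it gives the pose at the moment of the call.
- finish_job(): hands the job in, once; it reports no verdict.
The state is a dict: "time_s": time; "joints": joint angles; "dq": joint speeds; "tau": joint torques, N m; "eef_pos": TCP position; "ee_rot": TCP orientation; "force": force on the tool from outside, world axes, zero at the start; "wrist_torque": the same for the moment, N m; "grip_width": opening from 0.0 (shut) to 1.0 (fully open).
Only numpy, scipy, OpenCV 4.12 (cv2) and the standard library are available. Lean on these libraries where they do the work, as an engineer would, in place of code of your own. Each camera call takes 0.05 s, during which the arm holds its last target. There are 200 camera calls.

## Working session

There is one attempt and no reset: what is moved stays moved. The work goes in short steps, Python scripts to look and compute and a shell command to move; the robot and the scene stay as the last step left them, time stands still between calls to the robot, and variables do not carry over. Pictures are saved under pics/ and viewed, about 12 in all and at most 16, crops included, and the job is handed in when it is done.

```bash
ls; mkdir -p pics
python3 - <<'E'
from rig import *
import cv2,numpy as np
print(telemetry.sense())
for n in("scene","top"):
    cv2.imwrite(f"pics/{n}0.png",capture(n)); m=camera_model(n); print(n,np.round(m["mtx"],1).tolist(),np.round(m["camera_from_world"],3).tolist())
E
```

```text
pics
{'time_s': 0.0, 'joints': array([ 9.44586377e-01,  3.13450834e-01,  1.49848498e+00, -1.61426139e-05,
        1.33099465e+00, -2.23386908e-01]), 'dq': array([-6.71255155e-04, -6.07188366e-04,  2.68729740e-04, -1.12482540e-03,
       -9.00546658e-04, -2.34841786e-05]), 'tau': array([ 1.36968396e-03, -4.12268436e+01, -2.59742242e+01, -1.06070393e-04,
        4.07300729e-03,  4.25013070e-05]), 'eef_pos': array([205.65250298, 482.74606367, 230.71662187]), 'ee_rot': array([ 2.43348166e-04,  8.34269987e-01,  5.51355731e-01, -6.23118376e-04]), 'force': array([-0.25241476, -0.04119559, -0.14278022]), 'wrist_torque': array([-0.01506522, -0.03409356,  0.03714388]), 'grip_width': 1.0010672310879811}
scene [[434.4, 0.0, 320.8], [0.0, 434.4, 236.7], [0.0, 0.0, 1.0]] [[0.044, -0.999, -0.009, -35.09], [-0.94, -0.039, -0.338, 553.448], [0.337, 0.023, -0.941, 764.934], [0.0, 0.0, 0.0, 1.0]]
top [[468.7, 0.0, 327.4], [0.0, 468.7, 229.8], [0.0, 0.0, 1.0]] [[-0.01, -1.0, 0.023, -3.364], [-0.997, 0.008, -0.081, 539.182], [0.081, -0.024, -0.996, 965.425], [0.0, 0.0, 0.0, 1.0]]
```

View pics/scene0.png

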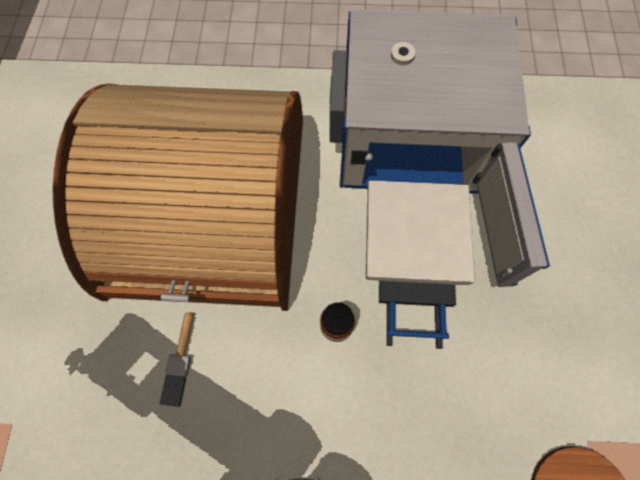

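View pics/top0.png

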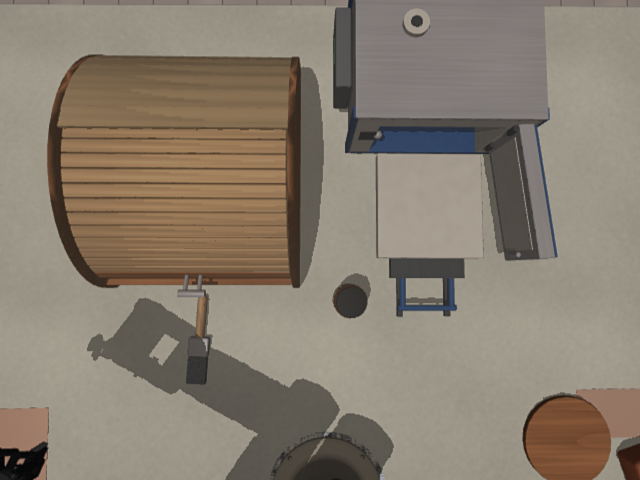

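The top view shows the store on the left with its pull at (178–205, 293), and the brush below it at (200, 340). The jar is at (350, 300). The deck runs from (377,153) to (483,257), the tow bar is at row 307, and the door is open on the right. Next I'll cast these onto planes.

```bash
cat > h.py <<'E'
from rig import *
import cv2,numpy as np
from scipy.spatial.transform import Rotation as R
def ray(cam,px,z,m=None):
    m=m or camera_model(cam); T=np.array(m["camera_from_world"]); K=np.array(m["mtx"])
    Rm,t=T[:3,:3],T[:3,3]; c=-Rm.T@t
    d=Rm.T@np.linalg.solve(K,[px[0],px[1],1.]); return c+d*(z-c[2])/d[2]
def proj(cam,p):
    m=camera_model(cam); q=np.array(m["camera_from_world"])@[*p,1]; u=np.array(m["mtx"])@q[:3]; return u[:2]/u[2]
def st():
    s=telemetry.sense(); q=s["ee_rot"]; Rm=R.from_quat([q[1],q[2],q[3],q[0]]).as_matrix()
    return s,np.array(s["eef_pos"]),Rm
def to(*targets):  # consecutive shifts (mm, tool axes) between world targets at current orientation
    s,p,Rm=st()
    yaw=np.degrees(np.arctan2(Rm[1,0],Rm[0,0]))
    print("t%.1f tcp"%s["time_s"],p.round(1),"xaxis yaw %.1f"%yaw,"z",Rm[:,2].round(3),"F",s["force"].round(1),"g%.2f"%s["grip_width"])
    for t in targets:
        d=Rm.T@(np.array(t)-p); print(t,"shift",d.round(1)); p=np.array(t)
E
python3 - <<'E'
from h import *
for cam,pts in {"top":{"deckBL":(377,153,85),"deckBR":(482,153,85),"deckFL":(377,257,85),"deckFR":(483,257,85),"barL":(397,307,45),"barR":(456,308,45),"pullL":(178,293,91),"pullR":(205,294,91),"jar":(350,299,100),"brushtip":(202,292,10),"brushend":(197,383,10),"storeFL":(107,285,62),"storeFR":(300,285,62),"topdoorfree":(522,256,220),"doorhingeTop":(548,120,220),"doorout":(555,256,220),"kilnFL":(347,151,1),"hoodL":(60,127,260),"hoodR":(285,127,260)},
 "scene":{"deckBL":(370,182,85),"deckBR":(468,182,85),"deckFL":(366,278,85),"deckFR":(473,284,85),"barL":(388,333,45),"barR":(446,338,45),"pullL":(161,298,91),"pullR":(188,298,91),"jar":(338,319,100)}}.items():
  for k,(u,v,z) in pts.items(): print(cam,k,ray(cam,(u,v),z).round(0))
to()
E
```

```text
top deckBL [ 688. -107.   85.]
top deckBR [ 687. -319.   85.]
top deckFL [ 480. -104.   85.]
top deckFR [ 478. -314.   85.]
top barL [ 378. -148.   45.]
top barR [ 375. -269.   45.]
top pullL [414. 282.  91.]
top pullR [411. 230.  91.]
top jar [399. -48. 100.]
top brushtip [411. 256.  10.]
top brushend [225. 264.  10.]
top storeFL [430. 430.  62.]
top storeFR [426.  49.  62.]
top topdoorfree [ 476. -332.  220.]
top doorhingeTop [ 711. -388.  220.]
top doorout [ 476. -388.  220.]
top kilnFL [713. -53.   1.]
top hoodL [689. 425. 260.]
top hoodR [688.  65. 260.]
scene deckBL [ 685. -109.   85.]
scene deckBR [ 693. -314.   85.]
scene deckFL [ 477. -103.   85.]
scene deckFR [ 474. -309.   85.]
scene barL [ 379. -150.   45.]
scene barR [ 374. -262.   45.]
scene pullL [420. 287.  91.]
scene pullR [422. 236.  91.]
scene jar [393. -50. 100.]
t0.1 tcp [205.7 482.8 230.8] xaxis yaw 66.9 z [-0.001 -0.001 -1.   ] F [ 0.8 -0.3  0.3] g1.00
```

```bash
python3 - <<'E'
import cv2
a=cv2.imread("pics/top0.png")
c=[a[40:300,40:320],a[100:330,330:570]]
cv2.imwrite("pics/crop1.png",cv2.resize(c[1],None,fx=3.3,fy=2.6*1.0 if 0 else 2.6,interpolation=cv2.INTER_CUBIC)[:600,:800])
E
python3 -m inch '[[0,0,0,-0.1,0.085],[0,0,0,-0.1,0.085],[0,0,0,-0.1,0.085],[0,0,0,-0.1,0.085],[0,0,0,0,0.085]]' 40
python3 - <<'E'
from h import *
# triangulate pull middle across two views
a=[ray("top",(191.5,293.5),z) for z in (60,120)];b=[ray("scene",(174.5,298),z) for z in (60,120)]
da,db=a[1]-a[0],b[1]-b[0]
A=np.c_[da,-db]; s=np.linalg.lstsq(A,b[0]-a[0],rcond=None)[0]
print(a[0]+da*s[0],b[0]+db*s[1])
to((380,260,190),(408,258,190))
E
```

```text
time_s: 0.52
eef_pos: [205.2, 482.1, 229.0]
ee_rot: [0.0, 0.702, 0.712, -0.003]
force: [0.3, -0.4, 0.4]
grip_width: 0.995
[414.4781243  246.77173679 127.23838358] [413.82402716 248.43623703 127.71068694]
t0.5 tcp [205.2 482.1 229. ] xaxis yaw 90.9 z [-0.003 -0.004 -1.   ] F [ 0.3 -0.4  0.4] g0.99
(380, 260, 190) shift [-224.6  171.6   39.4]
(408, 258, 190) shift [-2.4 28.  -0.1]
```

```bash
python3 -m inch '[[-0.03,0.023,0.005,0,0.085],[-0.03,0.023,0.005,0,0.085],[-0.03,0.023,0.005,0,0.085],[-0.03,0.023,0.005,0,0.085],[-0.03,0.023,0.005,0,0.085]]' >/dev/null;  python3 -m inch '[[-0.03,0.023,0.005,0,0.085],[-0.03,0.023,0.005,0,0.085],[-0.015,0.01,0,0,0.085],[0,0,0,0,0.085],[0,0,0,0,0.085]]'
python3 - <<'E'
from h import *
to((408,250,190)); cv2.imwrite("pics/w1.png",capture("wrist"))
print(proj("wrist",(406,250,91)),proj("wrist",(414,258,91)))
E
```

```text
time_s: 1.35
eef_pos: [382.5, 248.2, 190.8]
ee_rot: [-0.0, 0.712, 0.702, -0.003]
force: [-0.8, 0.6, 0.4]
grip_width: 0.998
t1.4 tcp [382.5 248.2 190.8] xaxis yaw 89.2 z [-0.006 -0.004 -1.   ] F [-0.8  0.6  0.4] g1.00
(408, 250, 190) shift [ 2.1 25.4  0.6]
[331.97568411 277.09315079] [343.24432016 287.47174226]
```

View pics/w1.png

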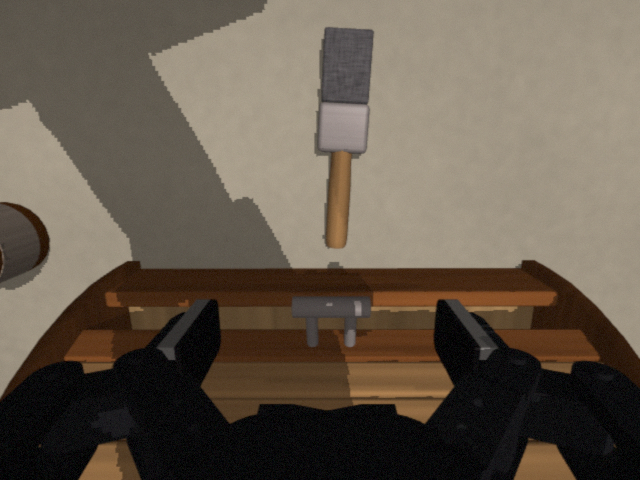

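The wrist view shows the pull bar from (292,306) to (370,306). The leading rail sits behind the lip with a gap between them, so the door starts slightly ajar.

Run:
```python
from h import *
for z in (95,110,120,127,135): 
    a,b=ray("wrist",(292,306),z),ray("wrist",(370,306),z); print(z,a.round(1),b.round(1),np.hypot(*(a-b)[:2]).round(1), ray("top",(191.5,293.5),z).round(1))
to((417,248,190),(417,248,108))
```

```text
95 [426.1 221.2  95. ] [426.8 276.9  95. ] 55.8 [412.8 255.3  95. ]
110 [419.2 222.9 110. ] [419.8 275.2 110. ] 52.3 [413.6 251.3 110. ]
120 [414.6 224.  120. ] [415.2 274.  120. ] 49.9 [414.1 248.7 120. ]
127 [411.3 224.8 127. ] [411.9 273.1 127. ] 48.3 [414.5 246.8 127. ]
135 [407.6 225.7 135. ] [408.2 272.2 135. ] 46.4 [414.9 244.7 135. ]
t1.4 tcp [382.4 248.6 190.8] xaxis yaw 89.3 z [-0.005 -0.004 -1.   ] F [ 0.   0.7 -0.7] g1.00
(417, 248, 190) shift [-0.2 34.6  0.6]
(417, 248, 108) shift [ 0.4  0.4 82. ]
```

```bash
python3 -m inch '[[0,0.016,0,0,0.085],[0,0.016,0,0,0.085],[0,0,0.03,0,0.085],[0,0,0.03,0,0.085],[0,0,0.03,0,0.085]]';python3 -m inch '[[0,0,0,0,0.04],[0,0,0,0,0.04],[0,0,0,0,0.04],[0,0,0,0,0.04],[0,0,0,0,0.04]]' 60
python3 - <<'E'
from h import *
a0=.378
s,p,_=st(); to(); c=np.array([656,0,25]); off=p[2]-121
for q in np.arange(0.122,1.43,.12):
    a=.256+q; print(round(q,2),(656-260*np.cos(a)).round(1),(25+260*np.sin(a)+off).round(1))
E
```

```text
time_s: 1.82
eef_pos: [415.8, 254.9, 104.1]
ee_rot: [0.003, 0.711, 0.703, 0.003]
force: [-0.0, -0.4, -0.3]
grip_width: 0.994
time_s: 2.23
eef_pos: [411.3, 249.7, 102.1]
ee_rot: [0.006, 0.709, 0.705, -0.008]
force: [2.8, 4.2, -6.2]
grip_width: 0.566
t2.2 tcp [411.3 249.7 102.1] xaxis yaw 89.7 z [-0.004 -0.02  -1.   ] F [ 2.8  4.2 -6.2] g0.57
0.12 414.4 102.1
0.24 427.6 130.3
0.36 444.1 156.8
0.48 463.6 181.0
0.6 486.0 202.8
0.72 510.7 221.8
0.84 537.6 237.6
0.96 566.2 250.1
1.08 596.0 259.1
1.2 626.7 264.5
1.32 657.9 266.1
```

```bash
python3 -m inch '[[0,0.010,-0.026,0,0.04],[0,0.014,-0.028,0,0.04],[0,0.017,-0.026,0,0.04],[0,0.02,-0.024,0,0.04],[0,0.022,-0.022,0,0.04]]';python3 - <<'E'
from h import *
to()
E
```

```text
time_s: 2.65
eef_pos: [501.0, 248.8, 231.3]
ee_rot: [0.015, 0.709, 0.705, -0.006]
force: [41.9, 1.0, -60.7]
grip_width: 0.549
t2.6 tcp [501.  248.8 231.3] xaxis yaw 89.6 z [ 0.012 -0.03  -0.999] F [ 41.9   1.  -60.7] g0.55
```

```bash
python3 -m inch '[[0,0.006,0.010,0,0.04],[0,0.014,0,0,0.04],[0,0.018,-0.007,0,0.04],[0,0.018,-0.007,0,0.04],[0,0,0,0,0.04]]';python3 - <<'E'
from h import *
s,p,_=st();to();print(np.hypot(p[0]-656,p[2]-6), 1.571-.256-np.arctan2(656-p[0],p[2]-6))
E
```

```text
time_s: 3.07
eef_pos: [556.0, 248.3, 257.3]
ee_rot: [0.019, 0.708, 0.706, -0.006]
force: [11.4, 1.2, -17.2]
grip_width: 0.553
t3.1 tcp [556.  248.3 257.3] xaxis yaw 89.8 z [ 0.017 -0.035 -0.999] F [ 11.4   1.2 -17.2] g0.55
270.43205353967676 0.9362682886209406
```

```bash
python3 -m inch '[[0,0.014,-0.001,0,0.04],[0,0.015,-0.004,0,0.04],[0,0.015,-0.003,0,0.04],[0,0.015,-0.002,0,0.04],[0,0.015,-0.001,0,0.04]]';python3 - <<'E'
from h import *
s,p,_=st();to();print(np.hypot(p[0]-656,p[2]-6), 1.571-.256-np.arctan2(656-p[0],p[2]-6))
E
```

```text
time_s: 3.48
eef_pos: [625.8, 247.6, 274.9]
ee_rot: [0.018, 0.71, 0.704, -0.014]
force: [-1.4, -1.1, -6.7]
grip_width: 0.553
t3.5 tcp [625.8 247.6 274.9] xaxis yaw 89.5 z [ 0.006 -0.045 -0.999] F [-1.4 -1.1 -6.7] g0.55
270.60928595586273 1.2033142612627732
```

```bash
python3 -m inch '[[0,0.015,0.0,0,0.04],[0,0.015,0,0,0.04],[0,0.012,0.001,0,0.04],[0,0.01,0.001,0,0.04],[0,0,0,0,0.04]]';python3 - <<'E'
from h import *
s,p,_=st();to();print(np.hypot(p[0]-656,p[2]-6), 1.571-.256-np.arctan2(656-p[0],p[2]-6))
E
```

```text
time_s: 3.9
eef_pos: [676.7, 246.8, 276.8]
ee_rot: [0.017, 0.715, 0.699, -0.018]
force: [2.9, -1.7, -10.8]
grip_width: 0.551
t3.9 tcp [676.7 246.8 276.8] xaxis yaw 88.7 z [-0.003 -0.049 -0.999] F [  2.9  -1.7 -10.8] g0.55
271.5922645753877 1.3913569470685494
```

```bash
python3 -m inch '[[0,0.01,0.001,0,0.04],[0,0.005,0,0,0.04],[0,0,0,0,0.04],[0,0,0,0,0.04],[0,0,0,0,0.04]]'; python3 -m inch '[[0,0,0,0,0.085],[0,0,0,0,0.085],[0,0,0,0,0.085],[0,0,0,0,0.085],[0,0,-0.03,0,0.085]]'; python3 -m inch '[[0,0,-0.03,0,0.085],[0,-0.04,-0.01,0,0.085],[0,-0.04,0,0,0.085],[0,-0.04,0,0,0.085],[0,-0.03,0,0,0.085]]';  python3 - <<'E'
from h import *
to()
for n in("top","wrist"): cv2.imwrite(f"pics/{n}2.png",capture(n))
np.save("w2m.npy",camera_model("wrist"),allow_pickle=True)
E
```

```text
time_s: 4.32
eef_pos: [684.3, 246.9, 276.1]
ee_rot: [0.012, 0.712, 0.701, -0.028]
force: [3.2, -5.0, -9.5]
grip_width: 0.549
time_s: 4.73
eef_pos: [680.5, 250.7, 305.4]
ee_rot: [0.009, 0.711, 0.703, -0.032]
force: [1.0, 0.5, -1.9]
grip_width: 0.997
time_s: 5.15
eef_pos: [570.1, 258.1, 348.9]
ee_rot: [0.018, 0.712, 0.702, -0.017]
force: [0.3, 0.8, 1.1]
grip_width: 0.999
t5.2 tcp [570.1 258.1 348.9] xaxis yaw 89.2 z [ 0.002 -0.049 -0.999] F [0.3 0.8 1.1] g1.00
```

View pics/top2.png

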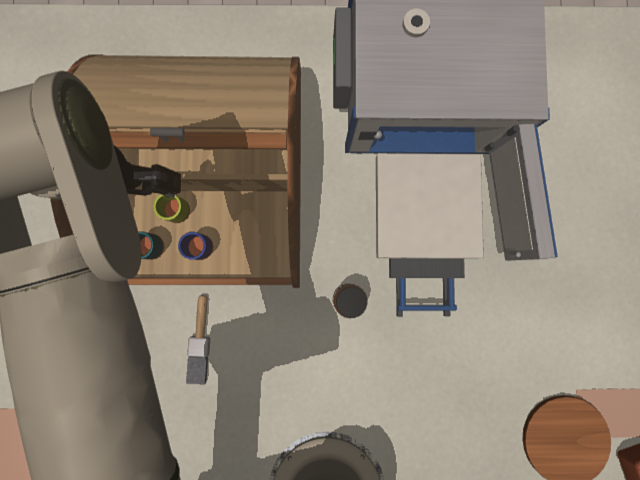

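View pics/wrist2.png

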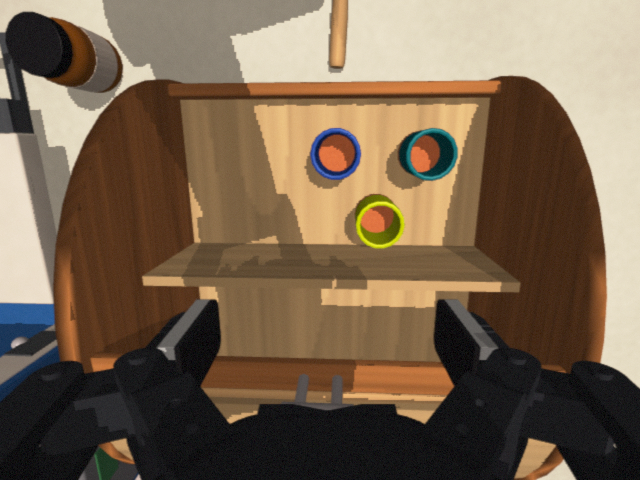

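Three cups are visible: blue rim (336,154), teal (429,154) and lime (380,223). There is no red or amber cup. The tambour is open.

```bash
cat >> h.py <<'E'
HUE={"cup1":(28,40),"cup2":(82,100),"cup3":(108,130),"cup0":(0,4),"cup4":(20,26)}
def cups(cam,names=("cup1","cup2","cup3"),z=100,roi=None,dbg=False):
    m=camera_model(cam); im=capture(cam); h=cv2.cvtColor(im,cv2.COLOR_BGR2HSV); out={}
    for n in names:
        lo,hi=HUE[n]; k=cv2.inRange(h,(lo,150,50),(hi,255,255))
        if roi is not None:
            q=np.zeros_like(k); x0,y0,x1,y1=roi; q[y0:y1,x0:x1]=k[y0:y1,x0:x1]; k=q
        c,_=cv2.findContours(k,cv2.RETR_EXTERNAL,cv2.CHAIN_APPROX_NONE)
        c=[a for a in c if cv2.contourArea(cv2.convexHull(a))>150]
        if not c: continue
        c=max(c,key=lambda a:cv2.contourArea(cv2.convexHull(a)))
        (u,v),r=cv2.minEnclosingCircle(c); e=cv2.fitEllipse(cv2.convexHull(c))
        p=ray(cam,e[0],z,m); d=2*np.linalg.norm(ray(cam,(e[0][0]+max(e[1])/2,e[0][1]),z,m)-p)
        out[n]=p; print(cam,n,"px",np.round(e[0]),"axes",np.round(e[1]),"->",p.round(1),"dia %.0f"%d)
    return im,out
E
python3 - <<'E'
from h import *
cups("wrist",roi=(180,90,500,260)); cups("top",roi=(120,140,290,280))
print("store floor mid, back board front x", 656-120, 656-35)
E
```

```text
wrist cup1 px [379. 219.] axes [48. 54.] -> [579.5 301.5 100. ] dia 58
wrist cup2 px [431. 150.] axes [49. 53.] -> [507.4 353.2 100. ] dia 54
wrist cup3 px [335. 150.] axes [48. 50.] -> [506.3 254.2 100. ] dia 53
store floor mid, back board front x 536 621
```

```bash
python3 -m inch '[[0,-0.032,0.03,0,0.085],[0,-0.032,0.03,0,0.085],[0,0,0.03,0,0.085],[0,0,0.03,0,0.085],[0,0,0.03,0,0.085]]'
python3 - <<'E'
from h import *
to((506,254,180),(506,254,62)); cups("wrist")
to()
E
```

```text
time_s: 5.77
eef_pos: [519.2, 253.2, 206.7]
ee_rot: [0.024, 0.713, 0.701, -0.005]
force: [0.7, 1.4, -0.3]
grip_width: 0.994
t5.8 tcp [519.2 253.2 206.7] xaxis yaw 89.0 z [ 0.027 -0.042 -0.999] F [ 0.7  1.4 -0.3] g0.99
(506, 254, 180) shift [  1.7 -14.   26.3]
(506, 254, 62) shift [  4.9  -3.3 117.9]
wrist cup1 px [398. 305.] axes [74. 90.] -> [572.  299.7 100. ] dia 66
wrist cup2 px [481. 219.] axes [72. 80.] -> [506.6 353.6 100. ] dia 54
wrist cup3 px [337. 216.] axes [73. 80.] -> [503.1 254.5 100. ] dia 55
t5.8 tcp [517.4 252.2 200.2] xaxis yaw 89.0 z [ 0.017 -0.045 -0.999] F [ 0.2 -0.2 -7.2] g1.00
```

```bash
python3 -m inch '[[0.003,-0.008,0.02,0,0.085],[0.003,-0.007,0.02,0,0.085],[0.002,0,0.03,0,0.085],[0,0,0.03,0,0.085],[0,0,0,0,0.085]]'
python3 - <<'E'
from h import *
to((504.5,254.3,63))
E
```

```text
time_s: 6.23
eef_pos: [511.3, 256.7, 99.0]
ee_rot: [0.023, 0.714, 0.7, -0.007]
force: [0.4, 0.1, -1.2]
grip_width: 0.994
t6.2 tcp [511.3 256.7  99. ] xaxis yaw 88.8 z [ 0.023 -0.043 -0.999] F [ 0.4  0.1 -1.2] g0.99
(504.5, 254.3, 63) shift [-1.  -7.6 35.9]
```

```bash
python3 -m inch '[[0,-0.004,0.012,0,0.085],[-0.001,-0.003,0.012,0,0.085],[0,0,0.010,0,0.085],[0,0,0,0,0.04],[0,0,0,0,0.04]]' 40;python3 -m inch '[[0,0,0,0,0.04],[0,0,0,0,0.04],[0,0,0,0,0.04],[0,0,-0.02,0,0.04],[0,0,-0.02,0,0.04]]'
python3 - <<'E'
from h import *
to()
E
```

```text
time_s: 6.65
eef_pos: [513.2, 255.7, 71.3]
ee_rot: [0.026, 0.715, 0.699, -0.003]
force: [0.2, 0.2, 0.4]
grip_width: 0.742
time_s: 7.07
eef_pos: [512.3, 257.1, 112.3]
ee_rot: [0.025, 0.715, 0.699, -0.004]
force: [-0.2, -0.0, -0.2]
grip_width: 0.627
t7.1 tcp [512.3 257.1 112.3] xaxis yaw 88.7 z [ 0.029 -0.042 -0.999] F [-0.2 -0.  -0.2] g0.63
```

```bash
python3 -m inch '[[0,0,-0.04,0,0.04],[0,0,-0.04,0,0.04],[0,0,-0.04,0,0.04],[0,0,-0.04,0,0.04],[0,0,-0.03,0,0.04]]'
python3 - <<'E'
from h import *
to((630,-211,320),(638,-211,200)); im,o=cups("wrist",z=st()[1][2]+28); cups("top",("cup3",),z=st()[1][2]+28)
to()
E
```

```text
time_s: 7.48
eef_pos: [503.9, 264.7, 308.5]
ee_rot: [0.023, 0.715, 0.699, -0.008]
force: [-0.5, -0.3, -2.5]
grip_width: 0.622
t7.5 tcp [503.9 264.7 308.5] xaxis yaw 88.7 z [ 0.021 -0.044 -0.999] F [-0.5 -0.3 -2.5] g0.62
(630, -211, 320) shift [-472.7  136.8   11.9]
(638, -211, 200) shift [  5.4   5.4 120. ]
wrist cup1 px [391. 268.] axes [10. 48.] -> [476.1 286.2 336.5] dia 16
wrist cup2 px [427. 209.] axes [55. 60.] -> [456.3 296.8 336.5] dia 19
wrist cup3 px [327. 305.] axes [152. 170.] -> [489.1 264.8 336.5] dia 57
t7.6 tcp [505.2 265.1 310.8] xaxis yaw 88.7 z [ 0.028 -0.041 -0.999] F [ 0.4  0.6 -1.6] g0.63
```

```bash
python3 -m inch '[[-0.03,0.003,0,0,0.04],[-0.038,0.005,0,0,0.04],[-0.038,0.008,0,0,0.04],[-0.038,0.01,0,0,0.04],[-0.038,0.01,0,0,0.04]]'>/dev/null;python3 -m inch '[[-0.038,0.012,0,0,0.04],[-0.038,0.012,0,0,0.04],[-0.038,0.012,0,0,0.04],[-0.038,0.012,0,0,0.04],[-0.038,0.012,0,0,0.04]]'>/dev/null; python3 -m inch '[[-0.03,0.015,0,0,0.04],[-0.03,0.015,0,0,0.04],[-0.015,0,0,0,0.04],[0,0,0,0,0.04],[0,0,0,0,0.04]]';python3 - <<'E'
from h import *
to((640,-211,250),(640,-211,128))
E
```

```text
time_s: 8.83
eef_pos: [621.4, -204.5, 319.6]
ee_rot: [0.016, 0.714, 0.7, -0.008]
force: [0.5, 0.9, -2.1]
grip_width: 0.626
t8.8 tcp [ 621.4 -204.5  319.6] xaxis yaw 88.9 z [ 0.012 -0.034 -0.999] F [ 0.5  0.9 -2.1] g0.63
(640, -211, 250) shift [-3.8 17.9 70. ]
(640, -211, 128) shift [  4.1  -1.5 121.9]
```

```bash
python3 -m inch '[[0,0.009,0.03,0,0.04],[0,0.007,0.03,0,0.04],[0,0,0.035,0,0.04],[0,0,0.03,0,0.04],[0,0,0.03,0,0.04]]';python3 - <<'E'
from h import *
to((640,-211,128)); cups("wrist",("cup3",),z=st()[1][2]+28,roi=(200,100,460,480)); to((640,-211,128))
cv2.imwrite("pics/w3.png",capture("wrist"))
E
```

```text
time_s: 9.25
eef_pos: [641.7, -204.6, 167.5]
ee_rot: [0.023, 0.712, 0.702, -0.005]
force: [-0.2, -1.1, -1.6]
grip_width: 0.627
t9.2 tcp [ 641.7 -204.6  167.5] xaxis yaw 89.2 z [ 0.025 -0.039 -0.999] F [-0.2 -1.1 -1.6] g0.63
(640, -211, 128) shift [-4.9 -2.6 39.6]
wrist cup3 px [327. 307.] axes [150. 175.] -> [ 627.5 -204.7  195.5] dia 59
t9.3 tcp [ 639.3 -203.4  159.8] xaxis yaw 89.2 z [ 0.014 -0.034 -0.999] F [-1.2  0.3 -9.1] g0.62
(640, -211, 128) shift [-6.5  0.3 32.1]
```

View pics/w3.png

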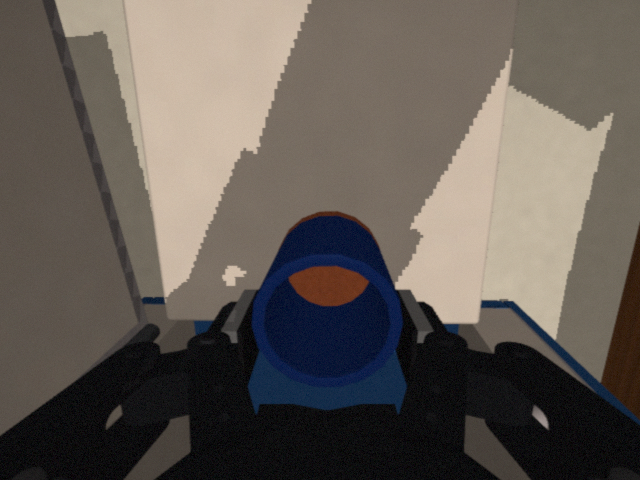

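The held blue cup's rim is centred at (328,320), about 150 px across, and the cup is upright above the deck.

```bash
python3 - <<'E'
from h import *
to((640,-211,128))
for z in (175,185,195): print(z,ray("wrist",(328,320),z).round(1),np.linalg.norm(ray("wrist",(253,320),z)-ray("wrist",(403,320),z)).round(1))
E
python3 -m inch '[[-0.004,0,0.012,0,0.04],[-0.003,0,0.01,0,0.04],[0,0,0.005,0,0.04],[0,0,0,0,0.04],[0,0,0,0,0.04]]'
```

```text
t9.3 tcp [ 639.6 -203.8  163.1] xaxis yaw 89.2 z [ 0.015 -0.034 -0.999] F [ 0.3  0.4 -1.8] g0.63
(640, -211, 128) shift [-6.  -0.  35.3]
175 [ 639.5 -204.5  175. ] 59.4
185 [ 634.1 -204.1  185. ] 54.8
195 [ 628.8 -203.7  195. ] 50.2
time_s: 9.77
eef_pos: [642.0, -211.2, 141.3]
ee_rot: [0.022, 0.711, 0.703, -0.005]
force: [0.2, -0.9, -0.9]
grip_width: 0.629
```

```bash
python3 -m inch '[[0,0,0.003,0,0.04],[0,0,0.003,0,0.04],[0,0,0.002,0,0.04],[0,0,0,0,0.04],[0,0,0,0,0.04]]';python3 -m inch '[[0,0,0.003,0,0.04],[0,0,0.003,0,0.04],[0,0,0.0,0,0.04],[0,0,0,0,0.04],[0,0,0,0,0.04]]'
```

```text
time_s: 10.18
eef_pos: [643.2, -212.0, 135.6]
ee_rot: [0.024, 0.711, 0.703, -0.004]
force: [-0.9, -0.1, -2.5]
grip_width: 0.626
time_s: 10.6
eef_pos: [643.4, -212.2, 129.0]
ee_rot: [0.024, 0.711, 0.703, -0.004]
force: [0.1, 0.1, -2.5]
grip_width: 0.625
```

```bash
python3 -m inch '[[0,0,0.003,0,0.04],[0,0,0.00,0,0.04],[0,0,0.002,0,0.04],[0,0,0,0,0.04],[0,0,0,0,0.04]]';python3 -m inch '[[0,0,0.003,0,0.04],[0,0,0.0,0,0.04],[0,0,0.002,0,0.04],[0,0,0,0,0.04],[0,0,0,0,0.04]]'
```

```text
time_s: 11.02
eef_pos: [645.0, -213.0, 127.8]
ee_rot: [0.027, 0.711, 0.703, -0.003]
force: [-0.9, 0.7, -2.2]
grip_width: 0.624
time_s: 11.43
eef_pos: [647.3, -213.7, 127.7]
ee_rot: [0.031, 0.711, 0.703, -0.001]
force: [-0.5, 0.3, 1.5]
grip_width: 0.625
```

```bash
python3 -m inch '[[0,0,0,0,0.07],[0,0,0,0,0.085],[0,0,0,0,0.085],[0,0,0,0,0.085],[0,0,-0.02,0,0.085]]';python3 -m inch '[[0,0,-0.035,0,0.085],[0,0,-0.035,0,0.085],[0,-0.02,-0.035,0,0.085],[0,-0.03,-0.035,0,0.085],[0.02,-0.03,-0.02,0,0.085]]';python3 - <<'E'
from h import *
to((507,353,330),(507,353,180)); im,_=cups("wrist",("cup3",),z=155); cups("top",("cup3","cup2","cup1"),z=155);cv2.imwrite("pics/w4.png",im)
to()
E
```

```text
time_s: 11.85
eef_pos: [644.5, -212.3, 141.7]
ee_rot: [0.027, 0.711, 0.703, -0.003]
force: [-0.1, -0.5, -1.3]
grip_width: 0.998
time_s: 12.27
eef_pos: [561.4, -186.2, 296.0]
ee_rot: [0.023, 0.711, 0.702, -0.005]
force: [1.0, -0.1, 1.5]
grip_width: 0.993
t12.3 tcp [ 561.4 -186.2  296. ] xaxis yaw 89.2 z [ 0.025 -0.039 -0.999] F [ 1.  -0.1  1.5] g0.99
(507, 353, 330) shift [536.7 -60.  -56.3]
(507, 353, 180) shift [  5.8  -3.9 149.8]
wrist cup3 px [302. 314.] axes [59. 67.] -> [ 639.3 -215.8  155. ] dia 58
t12.4 tcp [ 560.2 -182.6  298.5] xaxis yaw 89.4 z [ 0.029 -0.039 -0.999] F [-0.2 -0.3 -0. ] g0.99
```

```bash
python3 -m inch '[[0.035,0,-0.01,0,0.085],[0.038,-0.005,-0.01,0,0.085],[0.038,-0.005,-0.01,0,0.085],[0.038,-0.005,0,0,0.085],[0.038,-0.005,0,0,0.085]]'>/dev/null;python3 -m inch '[[0.038,-0.005,0,0,0.085],[0.038,-0.005,0,0,0.085],[0.038,-0.005,0,0,0.085],[0.038,-0.005,0,0,0.085],[0.038,-0.005,0,0,0.085]]'>/dev/null; python3 -m inch '[[0.038,-0.005,0,0,0.085],[0.038,-0.005,0.02,0,0.085],[0.038,-0.005,0.03,0,0.085],[0.03,0,0.03,0,0.085],[0,0,0.02,0,0.085]]'
python3 - <<'E'
from h import *
to((507,353,180)); cups("wrist",("cup1","cup2"),z=100); to((507,353,180),(507,353,65))
E
```

```text
time_s: 13.62
eef_pos: [509.0, 348.4, 208.2]
ee_rot: [0.024, 0.712, 0.701, -0.002]
force: [0.1, -0.3, -0.7]
grip_width: 0.996
t13.6 tcp [509.  348.4 208.2] xaxis yaw 89.1 z [ 0.032 -0.037 -0.999] F [ 0.1 -0.3 -0.7] g1.00
(507, 353, 180) shift [ 5.6 -2.9 27.9]
wrist cup1 px [282. 315.] axes [70. 89.] -> [571.  307.2 100. ] dia 68
wrist cup2 px [343. 230.] axes [71. 79.] -> [504.2 354.7 100. ] dia 56
t13.7 tcp [508.1 346.1 204.3] xaxis yaw 89.1 z [ 0.026 -0.041 -0.999] F [-0.8 -0.9 -4.5] g1.00
(507, 353, 180) shift [ 7.9 -1.9 24. ]
(507, 353, 65) shift [  4.6  -3.1 114.9]
```

```bash
python3 -m inch '[[0.004,-0.003,0.03,0,0.085],[0.004,-0.003,0.03,0,0.085],[0.003,-0.003,0.03,0,0.085],[0,-0.002,0.025,0,0.085],[0,0,0.01,0,0.085]]';python3 - <<'E'
from h import *
to((507,354,65))
E
```

```text
time_s: 14.08
eef_pos: [502.6, 351.8, 75.4]
ee_rot: [0.024, 0.713, 0.701, -0.004]
force: [-0.6, -0.8, -0.7]
grip_width: 0.993
t14.1 tcp [502.6 351.8  75.4] xaxis yaw 89.0 z [ 0.028 -0.041 -0.999] F [-0.6 -0.8 -0.7] g0.99
(507, 354, 65) shift [ 2.6  4.1 10.4]
```

```bash
python3 -m inch '[[0.001,0.002,0.006,0,0.085],[0.001,0.001,0.004,0,0.085],[0,0,0,0,0.04],[0,0,0,0,0.04],[0,0,0,0,0.04]]';python3 -m inch '[[0,0,0,0,0.04],[0,0,0,0,0.04],[0,0,0,0,0.04],[0,0,-0.02,0,0.04],[0,0,-0.02,0,0.04]]';  python3 -m inch '[[0,0,-0.04,0,0.04],[0,0,-0.04,0,0.04],[0,0,-0.04,0,0.04],[0,0,-0.04,0,0.04],[0,0,-0.04,0,0.04]]'
python3 - <<'E'
from h import *
to((545,-165,320)); cups("wrist",("cup2",),z=st()[1][2]+30); to((545,-165,320))
E
```

```text
time_s: 14.5
eef_pos: [509.2, 353.0, 67.6]
ee_rot: [0.025, 0.713, 0.7, -0.003]
force: [0.8, 0.0, -0.4]
grip_width: 0.624
time_s: 14.92
eef_pos: [506.8, 353.8, 107.0]
ee_rot: [0.024, 0.713, 0.7, -0.005]
force: [0.3, 0.5, -0.6]
grip_width: 0.625
time_s: 15.33
eef_pos: [498.3, 360.8, 309.5]
ee_rot: [0.022, 0.713, 0.7, -0.012]
force: [1.2, 0.8, -1.2]
grip_width: 0.623
t15.3 tcp [498.3 360.8 309.5] xaxis yaw 88.9 z [ 0.015 -0.048 -0.999] F [ 1.2  0.8 -1.2] g0.62
(545, -165, 320) shift [-524.7   56.4   15.3]
wrist cup2 px [327. 342.] axes [135. 152.] -> [496.9 360.9 339.5] dia 52
t15.4 tcp [499.7 361.8 318.8] xaxis yaw 88.9 z [ 0.027 -0.042 -0.999] F [0.4 1.4 6.9] g0.62
(545, -165, 320) shift [-525.5   54.8   21.9]
```

```bash
python3 -m inch '[[-0.03,0.002,0,0,0.04],[-0.038,0.004,0,0,0.04],[-0.038,0.004,0,0,0.04],[-0.038,0.004,0,0,0.04],[-0.038,0.004,0,0,0.04]]'>/dev/null;python3 -m inch '[[-0.038,0.004,0,0,0.04],[-0.038,0.004,0,0,0.04],[-0.038,0.004,0,0,0.04],[-0.038,0.004,0,0,0.04],[-0.038,0.004,0,0,0.04]]'>/dev/null; python3 -m inch '[[-0.038,0.004,0,0,0.04],[-0.038,0.004,0.01,0,0.04],[-0.038,0.004,0.02,0,0.04],[-0.025,0.002,0.03,0,0.04],[0,0,0.03,0,0.04]]';python3 - <<'E'
from h import *
to((545,-165,150),(545,-165,121))
E
```

```text
time_s: 16.63
eef_pos: [546.6, -173.4, 257.9]
ee_rot: [0.033, 0.711, 0.702, 0.001]
force: [0.9, 0.0, -1.8]
grip_width: 0.623
t16.6 tcp [ 546.6 -173.4  257.9] xaxis yaw 89.2 z [ 0.048 -0.045 -0.998] F [ 0.9  0.  -1.8] g0.62
(545, -165, 150) shift [ 13.2  -6.9 107.2]
(545, -165, 121) shift [ 1.3 -1.4 28.9]
```

```bash
python3 -m inch '[[0.004,-0.002,0.03,0,0.04],[0.004,-0.002,0.03,0,0.04],[0.003,-0.002,0.03,0,0.04],[0.002,-0.001,0.02,0,0.04],[0,0,0.0,0,0.04]]';python3 - <<'E'
from h import *
to((545,-165,121))
E
```

```text
time_s: 17.05
eef_pos: [540.7, -166.9, 135.3]
ee_rot: [0.029, 0.713, 0.701, -0.001]
force: [-1.9, -0.2, -1.9]
grip_width: 0.623
t17.1 tcp [ 540.7 -166.9  135.3] xaxis yaw 89.0 z [ 0.039 -0.042 -0.998] F [-1.9 -0.2 -1.9] g0.62
(545, -165, 121) shift [ 2.6  3.7 14.4]
```

```bash
python3 -m inch '[[0,0,0.004,0,0.04],[0,0,0.003,0,0.04],[0,0,0.002,0,0.04],[0,0,0.002,0,0.04],[0,0,0.0,0,0.04]]';python3 -m inch '[[0,0,0.003,0,0.04],[0,0,0,0,0.04],[0,0,0.001,0,0.04],[0,0,0,0,0.04],[0,0,0.0,0,0.04]]'
```

```text
time_s: 17.47
eef_pos: [542.8, -168.3, 127.6]
ee_rot: [0.031, 0.713, 0.701, 0.0]
force: [-0.6, 0.5, -1.0]
grip_width: 0.621
time_s: 17.88
eef_pos: [543.9, -169.0, 125.4]
ee_rot: [0.033, 0.713, 0.701, 0.001]
force: [0.3, 0.5, -1.3]
grip_width: 0.624
```

```bash
python3 -m inch '[[0,0,0.003,0,0.04],[0,0,0.002,0,0.04],[0,0,0.001,0,0.04],[0,0,0,0,0.04],[0,0,0.0,0,0.04]]';python3 -m inch '[[0,0,0.003,0,0.04],[0,0,0,0,0.04],[0,0,0,0,0.04],[0,0,0,0,0.04],[0,0,0.0,0,0.04]]'
```

```text
time_s: 18.3
eef_pos: [546.0, -169.5, 123.0]
ee_rot: [0.036, 0.713, 0.701, 0.002]
force: [-0.0, 0.0, -0.5]
grip_width: 0.622
time_s: 18.72
eef_pos: [548.6, -170.3, 122.9]
ee_rot: [0.04, 0.713, 0.7, 0.004]
force: [1.2, 0.1, 2.8]
grip_width: 0.625
```

Contact. I'll release and go for the lime cup.

```bash
python3 -m inch '[[0,0,0,0,0.07],[0,0,0,0,0.085],[0,0,0,0,0.085],[0,0,0,0,0.085],[0,0,-0.02,0,0.085]]';python3 -m inch '[[0,0,-0.035,0,0.085],[0,0,-0.035,0,0.085],[0,0,-0.035,0,0.085],[0,0,-0.035,0,0.085],[0,0,-0.03,0,0.085]]';python3 -m inch '[[0.035,0,0,0,0.085],[0.038,0,0,0,0.085],[0.038,0,0,0,0.085],[0.038,0,0,0,0.085],[0.038,0,0,0,0.085]]'>/dev/null;python3 -m inch '[[0.038,0,0,0,0.085],[0.038,0,0,0,0.085],[0.038,0,0,0,0.085],[0.038,0,0,0,0.085],[0.038,0,0,0,0.085]]'
python3 - <<'E'
from h import *
to((576,302,200)); im,_=cups("wrist",("cup1",),z=100); cv2.imwrite("pics/w5.png",im); cups("top",("cup3","cup2"),z=155);to((576,302,200),(576,302,65))
E
```

```text
time_s: 19.13
eef_pos: [545.4, -168.7, 138.8]
ee_rot: [0.036, 0.713, 0.7, 0.003]
force: [0.1, 0.4, -0.5]
grip_width: 1.0
time_s: 19.55
eef_pos: [533.9, -159.6, 311.1]
ee_rot: [0.031, 0.713, 0.7, 0.001]
force: [1.2, -0.6, 0.0]
grip_width: 1.001
time_s: 20.38
eef_pos: [543.3, 225.7, 301.6]
ee_rot: [0.039, 0.717, 0.696, 0.003]
force: [0.4, -0.6, -0.9]
grip_width: 0.995
t20.4 tcp [543.3 225.7 301.6] xaxis yaw 88.2 z [ 0.06  -0.051 -0.997] F [ 0.4 -0.6 -0.9] g0.99
(576, 302, 200) shift [82.2 24.2 99.3]
wrist cup1 px [415. 235.] axes [57. 66.] -> [576.1 299.2 100. ] dia 63
t20.5 tcp [542.8 228.5 300.7] xaxis yaw 88.5 z [ 0.058 -0.05  -0.997] F [-0.1 -0.3  1.2] g1.00
(576, 302, 200) shift [79.2 25.5 98.6]
(576, 302, 65) shift [  6.6  -8.  134.6]
```

View pics/w5.png

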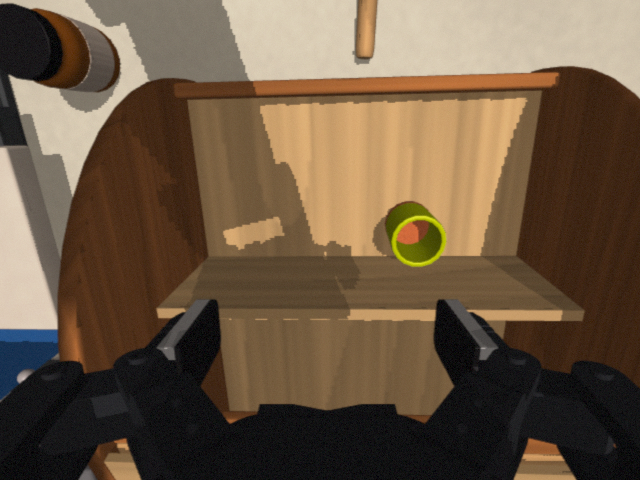

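The lime rim is centred at (418,241) and the store is otherwise empty.

```bash
python3 - <<'E'
from h import *
print(ray("wrist",(418,241),100), ray("wrist",(400,257),30), ray("wrist",(400,318),160))
E
python3 -m inch '[[0.03,0.008,0.02,0,0.085],[0.03,0.008,0.02,0,0.085],[0.02,0.006,0.02,0,0.085],[0,0,0.02,0,0.085],[0,0,0.02,0,0.085]]'
python3 - <<'E'
from h import *
to((578,302,150)); cups("wrist",("cup1",),z=100);to((578,302,110),(578,302,67))
E
```

```text
[580.59555282 305.27901312 100.        ] [623.9543461  299.47800953  30.        ] [630.63353953 281.2533938  160.        ]
time_s: 20.9
eef_pos: [575.7, 306.7, 199.2]
ee_rot: [0.041, 0.715, 0.698, 0.008]
force: [0.2, 0.4, -0.2]
grip_width: 0.994
t20.9 tcp [575.7 306.7 199.2] xaxis yaw 88.6 z [ 0.068 -0.048 -0.996] F [ 0.2  0.4 -0.2] g0.99
(578, 302, 150) shift [-2.3 -1.  49.4]
wrist cup1 px [332. 237.] axes [76. 87.] -> [576.8 303.8 100. ] dia 60
t20.9 tcp [574.3 305.8 194.3] xaxis yaw 88.6 z [ 0.061 -0.051 -0.997] F [-0.2 -0.4 -4.8] g0.99
(578, 302, 110) shift [ 0.4 -1.5 84.5]
(578, 302, 67) shift [ 2.1 -2.7 42.9]
```

```bash
python3 -m inch '[[0.002,-0.002,0.03,0,0.085],[0.002,-0.002,0.03,0,0.085],[0.001,-0.001,0.03,0,0.085],[0,0,0.02,0,0.085],[0,0,0,0,0.085]]'
python3 - <<'E'
from h import *
to((578,304,67))
E
```

```text
time_s: 21.37
eef_pos: [577.5, 302.2, 82.0]
ee_rot: [0.04, 0.716, 0.697, 0.004]
force: [-0.6, -0.4, -0.1]
grip_width: 0.992
t21.4 tcp [577.5 302.2  82. ] xaxis yaw 88.4 z [ 0.062 -0.051 -0.997] F [-0.6 -0.4 -0.1] g0.99
(578, 304, 67) shift [ 2.6 -0.5 14.9]
```

```bash
python3 -m inch '[[0.001,0,0.008,0,0.085],[0.001,0,0.006,0,0.085],[0,0,0,0,0.04],[0,0,0,0,0.04],[0,0,0,0,0.04]]';python3 -m inch '[[0,0,0,0,0.04],[0,0,0,0,0.04],[0,0,0,0,0.04],[0,0,-0.02,0,0.04],[0,0,-0.02,0,0.04]]';  python3 -m inch '[[0,0,-0.04,0,0.04],[0,0,-0.04,0,0.04],[0,0,-0.04,0,0.04],[0,0,-0.04,0,0.04],[0,0,-0.04,0,0.04]]'
python3 - <<'E'
from h import *
to((545,-262,320)); cups("wrist",("cup1",),z=st()[1][2]+30); to((545,-262,320))
E
```

```text
time_s: 21.78
eef_pos: [581.2, 303.2, 72.9]
ee_rot: [0.042, 0.716, 0.697, 0.007]
force: [0.0, 0.5, -0.6]
grip_width: 0.624
time_s: 22.2
eef_pos: [577.1, 304.6, 111.5]
ee_rot: [0.041, 0.716, 0.697, 0.005]
force: [-0.2, -0.1, -1.4]
grip_width: 0.626
time_s: 22.62
eef_pos: [561.3, 314.0, 312.9]
ee_rot: [0.037, 0.716, 0.697, -0.002]
force: [0.9, 1.1, -2.4]
grip_width: 0.624
t22.6 tcp [561.3 314.  312.9] xaxis yaw 88.3 z [ 0.05  -0.056 -0.997] F [ 0.9  1.1 -2.4] g0.62
(545, -262, 320) shift [-575.8   -0.7   24.4]
wrist cup1 px [327. 323.] axes [148. 176.] -> [551.5 314.5 342.9] dia 59
t22.7 tcp [562.4 315.  322.6] xaxis yaw 88.3 z [ 0.063 -0.051 -0.997] F [-0.4  0.1  7.2] g0.62
(545, -262, 320) shift [-576.4   -2.4   30.9]
```

```bash
python3 -m inch '[[-0.03,0,0,0,0.04],[-0.038,0,0,0,0.04],[-0.038,0,0,0,0.04],[-0.038,0,0,0,0.04],[-0.038,0,0,0,0.04]]'>/dev/null;python3 -m inch '[[-0.038,0,0,0,0.04],[-0.038,0,0,0,0.04],[-0.038,0,0,0,0.04],[-0.038,0,0,0,0.04],[-0.038,0,0,0,0.04]]'>/dev/null; python3 -m inch '[[-0.038,0,0,0,0.04],[-0.038,0,0.01,0,0.04],[-0.038,0,0.02,0,0.04],[-0.035,0,0.02,0,0.04],[-0.02,0,0.02,0,0.04]]';python3 - <<'E'
from h import *
to((545,-262,150),(545,-262,127))
E
```

```text
time_s: 23.92
eef_pos: [551.0, -246.0, 285.1]
ee_rot: [0.048, 0.713, 0.7, 0.011]
force: [0.9, -0.1, -2.2]
grip_width: 0.627
t23.9 tcp [ 551.  -246.   285.1] xaxis yaw 88.9 z [ 0.082 -0.053 -0.995] F [ 0.9 -0.1 -2.2] g0.63
(545, -262, 150) shift [ -9.2 -16.9 134.8]
(545, -262, 127) shift [ 1.2 -1.9 22.9]
```

```bash
python3 -m inch '[[-0.003,-0.005,0.03,0,0.04],[-0.003,-0.005,0.03,0,0.04],[-0.002,-0.004,0.03,0,0.04],[-0.001,-0.003,0.03,0,0.04],[0,0,0.01,0,0.04]]';python3 - <<'E'
from h import *
to((545,-262,127))
E
```

```text
time_s: 24.33
eef_pos: [541.3, -268.4, 146.1]
ee_rot: [0.047, 0.715, 0.697, 0.01]
force: [-0.7, 0.8, -1.6]
grip_width: 0.626
t24.3 tcp [ 541.3 -268.4  146.1] xaxis yaw 88.4 z [ 0.079 -0.054 -0.995] F [-0.7  0.8 -1.6] g0.63
(545, -262, 127) shift [ 7.5  2.  19. ]
```

```bash
python3 -m inch '[[0.004,0,0.004,0,0.04],[0.004,0,0.004,0,0.04],[0.002,0,0.003,0,0.04],[0,0,0.003,0,0.04],[0,0,0.0,0,0.04]]';python3 -m inch '[[0,0,0.003,0,0.04],[0,0,0,0,0.04],[0,0,0.002,0,0.04],[0,0,0,0,0.04],[0,0,0.0,0,0.04]]'
```

```text
time_s: 24.75
eef_pos: [544.1, -257.7, 132.9]
ee_rot: [0.048, 0.715, 0.697, 0.01]
force: [-0.4, -0.1, -2.1]
grip_width: 0.628
time_s: 25.17
eef_pos: [546.0, -258.6, 130.7]
ee_rot: [0.051, 0.715, 0.698, 0.01]
force: [0.7, -1.1, -1.7]
grip_width: 0.628
```

```bash
python3 -m inch '[[0,0,0.003,0,0.04],[0,0,0.002,0,0.04],[0,0,0.001,0,0.04],[0,0,0,0,0.04],[0,0,0.0,0,0.04]]';python3 -m inch '[[0,0,0.003,0,0.04],[0,0,0,0,0.04],[0,0,0,0,0.04],[0,0,0,0,0.04],[0,0,0.0,0,0.04]]'
```

```text
time_s: 25.58
eef_pos: [548.2, -259.2, 128.2]
ee_rot: [0.054, 0.715, 0.697, 0.012]
force: [-0.5, -0.2, -0.0]
grip_width: 0.627
time_s: 26.0
eef_pos: [550.6, -259.9, 128.2]
ee_rot: [0.057, 0.715, 0.697, 0.013]
force: [1.4, 0.6, 1.8]
grip_width: 0.625
```

```bash
python3 -m inch '[[0,0,0,0,0.07],[0,0,0,0,0.085],[0,0,0,0,0.085],[0,0,0,0,0.085],[0,0,-0.02,0,0.085]]';python3 -m inch '[[0,0,-0.035,0,0.085],[0,0,-0.035,0,0.085],[0,-0.01,-0.035,0,0.085],[0,-0.03,-0.035,0,0.085],[0.02,-0.04,-0.03,0,0.085]]';python3 -m inch '[[0,-0.04,0,0,0.085],[0,-0.04,0,0,0.085],[0,-0.03,0,0,0.085],[0,0,0,0,0.085],[0,0,0,0,0.085]]';python3 - <<'E'
from h import *
to((377,-208,200)); 
for n in ("wrist","top"): im,_=cups(n,z=155,roi=(200,140,500,480) if n=="wrist" else (370,120,490,260)); cv2.imwrite(f"pics/{n}6.png",im)
to()
E
```

```text
time_s: 26.42
eef_pos: [546.9, -258.0, 143.7]
ee_rot: [0.053, 0.715, 0.697, 0.012]
force: [0.3, 0.0, -0.7]
grip_width: 1.0
time_s: 26.83
eef_pos: [464.5, -232.3, 297.4]
ee_rot: [0.05, 0.715, 0.698, 0.012]
force: [0.2, 0.2, 0.7]
grip_width: 0.993
time_s: 27.25
eef_pos: [348.0, -227.4, 293.1]
ee_rot: [0.056, 0.714, 0.698, 0.011]
force: [0.4, -0.3, -0.1]
grip_width: 0.996
t27.2 tcp [ 348.  -227.4  293.1] xaxis yaw 88.5 z [ 0.095 -0.065 -0.993] F [ 0.4 -0.3 -0.1] g1.00
(377, -208, 200) shift [25.9 19.4 94. ]
wrist cup1 px [312. 388.] axes [54. 63.] -> [ 519.2 -256.6  155. ] dia 60
wrist cup2 px [401. 411.] axes [38. 52.] -> [ 545.1 -170.9  155. ] dia 49
t27.4 tcp [ 349.  -227.4  292.8] xaxis yaw 88.6 z [ 0.094 -0.064 -0.993] F [ 0.6 -0.1 -0.1] g1.00
```

View pics/wrist6.png

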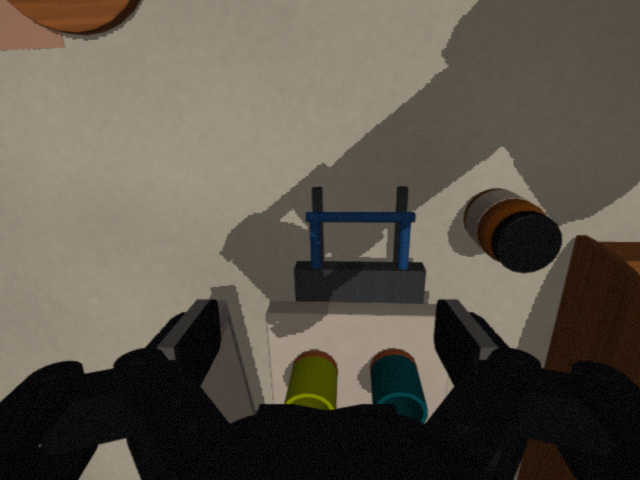

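Lime and teal stand upright on the deck, and the bar runs from (306,217) to (415,217). Next I'll turn the jaws to the kiln's x.

```bash
python3 - <<'E'
from h import *
for u in (306,360,415): print(ray("wrist",(u,217),45).round(1))
print(telemetry.sense()["joints"].round(2))
E
python3 -m inch '[[0,0,0,0.11,0.085],[0,0,0,0.11,0.085],[0,0,0,0.11,0.085],[0,0,0,0.11,0.085],[0,0,0,0.11,0.085]]' >/dev/null;python3 -m inch '[[0,0,0,0.11,0.085],[0,0,0,0.11,0.085],[0,0,0,0.11,0.085],[0,0,0,0.11,0.085],[0,0,0,0.11,0.085]]' >/dev/null;python3 -m inch '[[0,0,0,0.11,0.085],[0,0,0,0.11,0.085],[0,0,0,0.11,0.085],[0,0,0,0.11,0.085],[0,0,0,0.0,0.085]]';python3 - <<'E'
from h import *
to((377,-208,120),(377,-208,27)); cv2.imwrite("pics/top7.png",capture("top"))
E
```

```text
[ 382.8 -268.2   45. ]
[ 383.3 -208.6   45. ]
[ 383.7 -149.1   45. ]
[-0.88 -0.04  1.75  0.03  1.32 -2.44]
time_s: 28.6
eef_pos: [363.3, -228.6, 288.9]
ee_rot: [0.026, 0.998, -0.026, 0.046]
force: [1.2, 0.4, 1.2]
grip_width: 0.992
t28.6 tcp [ 363.3 -228.6  288.9] xaxis yaw -2.9 z [ 0.09  -0.054 -0.994] F [1.2 0.4 1.2] g0.99
(377, -208, 120) shift [ -3.2 -29.6 168.1]
(377, -208, 27) shift [-8.7 -4.6 92.5]
```

View pics/top7.png

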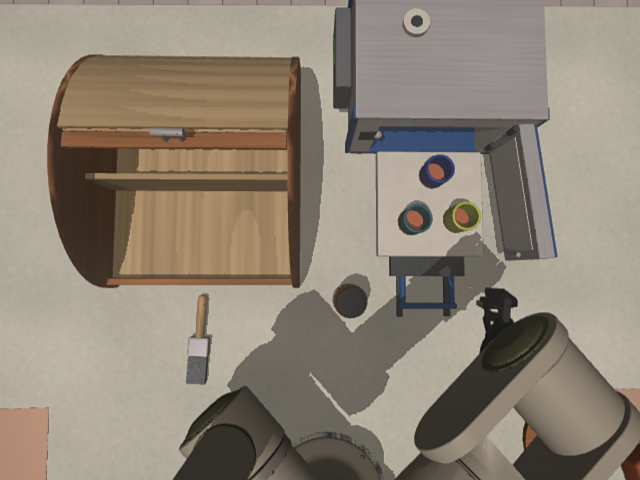

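Top view: blue (437,171), teal (416,218) and lime (463,216) stand apart on the deck, and the store is empty.

```bash
python3 -m inch '[[0,-0.008,0.033,0,0.085],[0,-0.008,0.033,0,0.085],[0,-0.008,0.033,0,0.085],[0,-0.006,0.033,0,0.085],[-0.001,0,0.033,0,0.085]]'
python3 - <<'E'
from h import *
cups("top",z=155,roi=(370,120,490,260)); to((379,-208,80),(379,-208,28))
E
```

```text
time_s: 29.07
eef_pos: [384.7, -210.0, 123.2]
ee_rot: [0.032, 0.998, -0.012, 0.051]
force: [0.3, -0.9, -0.5]
grip_width: 0.991
t29.1 tcp [ 382.5 -208.5  117.5] xaxis yaw -1.2 z [ 0.094 -0.059 -0.994] F [-4.1  2.1 -6.6] g1.00
(379, -208, 80) shift [-7.1 -2.5 36.9]
(379, -208, 28) shift [-5.  -2.9 51.7]
```

```bash
python3 -m inch '[[-0.004,-0.002,0.025,0,0.085],[-0.004,-0.002,0.025,0,0.085],[-0.003,-0.001,0.02,0,0.085],[-0.002,0,0.015,0,0.085],[0,0,0,0,0.085]]'
python3 - <<'E'
from h import *
to((379,-208,28))
E
```

```text
time_s: 29.53
eef_pos: [379.8, -208.6, 28.8]
ee_rot: [0.028, 0.999, -0.003, 0.046]
force: [0.3, 0.7, 0.7]
grip_width: 0.996
t29.5 tcp [ 379.8 -208.6   28.8] xaxis yaw -0.2 z [ 0.093 -0.056 -0.994] F [0.3 0.7 0.7] g1.00
(379, -208, 28) shift [-0.9 -0.6  0.7]
```

```bash
python3 -m inch '[[0,0,0,0,0.0],[0,0,0,0,0.0],[0,0,0,0,0.0],[0,0,0,0,0],[0,0,0,0,0]]' 50;python3 -m inch '[[0,0,0,0,0.0],[0,0,0,0,0.0],[0,0,0,0,0.0],[0,0,0,0,0],[0,0,0,0,0]]'
python3 - <<'E'
from h import *
s,p,_=st(); to(tuple(p+np.array([265*np.cos(-.02),265*np.sin(-.02),0])))
E
```

```text
time_s: 29.95
eef_pos: [382.5, -210.6, 33.3]
ee_rot: [0.03, 0.998, 0.0, 0.048]
force: [-0.4, -0.8, 0.1]
grip_width: 0.293
time_s: 30.37
eef_pos: [383.0, -210.8, 34.2]
ee_rot: [0.031, 0.998, 0.0, 0.049]
force: [0.2, -0.4, -1.0]
grip_width: 0.117
t30.4 tcp [ 383.  -210.8   34.2] xaxis yaw 0.2 z [ 0.098 -0.061 -0.993] F [ 0.2 -0.4 -1. ] g0.12
(np.float64(647.9508796821481), np.float64(-216.09922615236968), np.float64(34.17234795508634)) shift [263.6   4.7  26.4]
```

```bash
python3 -m inch '[[0.004,0,0.0004,0,0],[0.006,0,0.0006,0,0],[0.008,0,0.0008,0,0],[0.010,0,0.001,0,0],[0.010,0,0.001,0,0]]';python3 -m inch '[[0.010,0,0.001,0,0],[0.010,0,0.001,0,0],[0.010,0,0.001,0,0],[0.010,0,0.001,0,0],[0.010,0,0.001,0,0]]'
python3 - <<'E'
from h import *
s,p,_=st(); to((648,-216,34))
E
```

```text
time_s: 30.78
eef_pos: [421.2, -211.2, 34.1]
ee_rot: [0.03, 0.998, -0.0, 0.047]
force: [-3.3, -1.4, 0.7]
grip_width: 0.119
time_s: 31.2
eef_pos: [475.2, -211.7, 34.1]
ee_rot: [0.031, 0.998, 0.0, 0.046]
force: [-3.9, -2.4, 2.2]
grip_width: 0.118
t31.2 tcp [ 475.2 -211.7   34.1] xaxis yaw 0.2 z [ 0.092 -0.062 -0.994] F [-3.9 -2.4  2.2] g0.12
(648, -216, 34) shift [172.    3.9  16.3]
```

Smooth, with about 4 N of friction. I'll continue and slow down near the end.

```bash
python3 -m inch '[[0.011,0,0.001,0,0],[0.011,0,0.001,0,0],[0.011,0,0.001,0,0],[0.011,0,0.001,0,0],[0.011,0,0.001,0,0]]';python3 -m inch '[[0.011,0,0.001,0,0],[0.011,0,0.001,0,0],[0.011,0,0.001,0,0],[0.011,0,0.001,0,0],[0.010,0,0.001,0,0]]'
python3 - <<'E'
from h import *
s,p,_=st(); to((648,-216,34))
E
```

```text
time_s: 31.62
eef_pos: [534.0, -212.3, 34.2]
ee_rot: [0.032, 0.998, 0.001, 0.045]
force: [-4.6, -3.5, 2.0]
grip_width: 0.12
time_s: 32.03
eef_pos: [592.0, -212.9, 34.2]
ee_rot: [0.033, 0.999, 0.001, 0.043]
force: [-4.4, -2.4, 3.1]
grip_width: 0.113
t32.0 tcp [ 592.  -212.9   34.2] xaxis yaw 0.2 z [ 0.087 -0.065 -0.994] F [-4.4 -2.4  3.1] g0.11
(648, -216, 34) shift [55.7  3.   5.2]
```

```bash
python3 -m inch '[[0.009,0,0.001,0,0],[0.008,0,0.001,0,0],[0.007,0,0.001,0,0],[0.006,0,0.001,0,0],[0.005,0,0.0005,0,0]]';python3 -m inch '[[0.005,0,0.0005,0,0],[0.004,0,0.0,0,0],[0.003,0,0,0,0],[0.003,0,0,0,0],[0.002,0,0,0,0]]'
python3 - <<'E'
from h import *
s,p,_=st(); to((648,-216,34))
E
```

```text
time_s: 32.45
eef_pos: [631.9, -213.4, 34.2]
ee_rot: [0.034, 0.998, 0.001, 0.044]
force: [-4.6, -1.0, 2.4]
grip_width: 0.117
time_s: 32.87
eef_pos: [638.4, -213.4, 34.1]
ee_rot: [0.032, 0.999, 0.001, 0.025]
force: [-13.2, -0.7, 8.9]
grip_width: 0.117
t32.9 tcp [ 638.4 -213.4   34.1] xaxis yaw 0.3 z [ 0.051 -0.063 -0.997] F [-13.2  -0.7   8.9] g0.12
(648, -216, 34) shift [9.6 2.6 0.8]
```

```bash
python3 -m inch '[[0.006,0,0,0,0],[0.006,0,0,0,0],[0.006,0,0,0,0],[0.006,0,0,0,0],[0.006,0,0,0,0]]'
python3 - <<'E'
from h import *
s,p,_=st(); to(); im=capture("wrist"); cv2.imwrite("pics/w8.png",im)
im=capture("top"); cv2.imwrite("pics/top8.png",im)
E
```

```text
time_s: 33.28
eef_pos: [637.6, -213.3, 33.4]
ee_rot: [0.024, 0.999, 0.002, -0.022]
force: [-40.9, 2.0, 24.5]
grip_width: 0.115
t33.3 tcp [ 637.6 -213.3   33.4] xaxis yaw 0.1 z [-0.043 -0.048 -0.998] F [-40.9   2.   24.5] g0.12
```

View pics/w8.png

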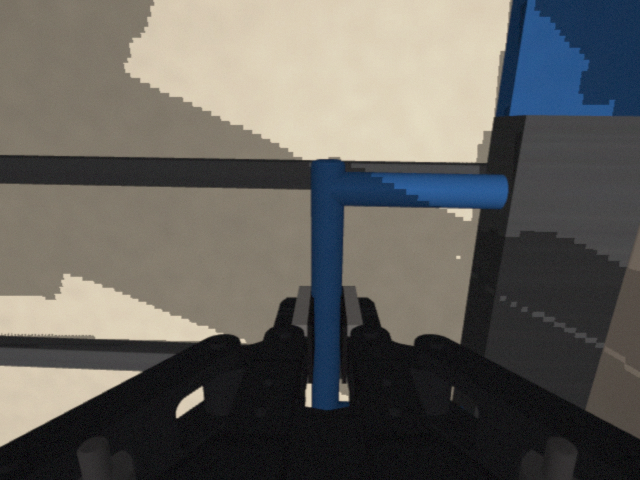

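Run:
```python
from h import *
for u,v,z in ((497,115,0),(512,20,0),(497,115,14),(328,165,45),(328,200,45),(505,190,45)): print(u,v,z,ray("wrist",(u,v),z).round(1))
to()
a=cv2.imread("pics/top8.png")[100:340,330:580]; cv2.imwrite("pics/c8.png",cv2.resize(a,None,fx=2.5,fy=2.5,interpolation=cv2.INTER_CUBIC))
```

```text
497 115 0 [ 710.9 -136.5    0. ]
512 20 0 [ 711.6 -100.     0. ]
497 115 14 [ 705.4 -136.9   14. ]
328 165 45 [ 638.5 -153.9   45. ]
328 200 45 [ 638.5 -166.1   45. ]
505 190 45 [ 699.6 -162.    45. ]
t33.4 tcp [ 637.6 -213.3   33.4] xaxis yaw 0.1 z [-0.043 -0.048 -0.998] F [-43.1   1.1  25.6] g0.12
```

View pics/c8.png

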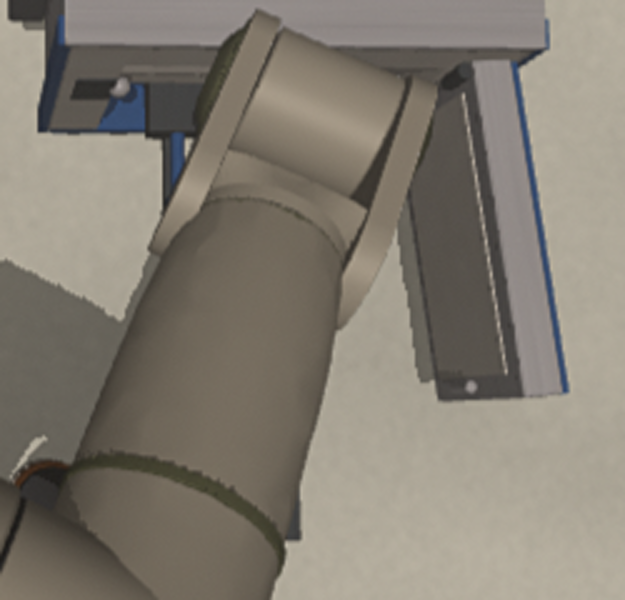

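The chassis front is about 11 mm proud of the face and the bar is 72 mm out, so the hearth is home against the hard stop. I'll release and retreat.

```bash
python3 -m inch '[[0,0,0,0,0],[0,0,0,0,0],[0,0,0,0,0.05],[0,0,0,0,0.05],[0,0,0,0,0.05]]';python3 -m inch '[[0,0,-0.02,0,0.05],[0,0,-0.03,0,0.05],[-0.01,0,-0.03,0,0.05],[-0.03,0,-0.035,0,0.05],[-0.035,0,-0.035,0,0.05]]';python3 -m inch '[[-0.035,0,-0.03,0,0],[-0.035,0,-0.03,0,0],[-0.035,0,-0.03,0,0],[-0.035,0,-0.02,0,0],[-0.035,0,0,0,0]]';python3 - <<'E'
from h import *
to()
print(telemetry.sense()["joints"].round(2))
im=capture("scene"); cv2.imwrite("pics/s9.png",im); cv2.imwrite("pics/top9.png",capture("top"))
E
```

```text
time_s: 33.8
eef_pos: [637.5, -212.3, 32.8]
ee_rot: [0.023, 0.999, 0.002, -0.023]
force: [0.2, -0.0, 0.3]
grip_width: 0.535
time_s: 34.22
eef_pos: [576.5, -203.0, 172.5]
ee_rot: [0.019, 0.999, 0.004, -0.028]
force: [0.2, -0.8, 1.7]
grip_width: 0.588
time_s: 34.63
eef_pos: [416.4, -199.0, 289.1]
ee_rot: [0.022, 0.999, 0.006, -0.022]
force: [0.2, -1.2, -0.2]
grip_width: 0.002
t34.6 tcp [ 416.4 -199.   289.1] xaxis yaw 0.6 z [-0.043 -0.045 -0.998] F [ 0.2 -1.2 -0.2] g0.00
[-0.67  0.14  1.56 -0.06  1.44 -0.67]
```

View pics/s9.png

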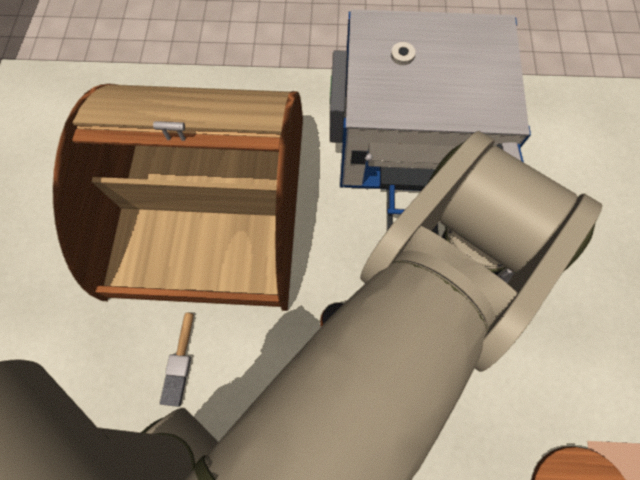

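The scene view shows the store open and empty, the brush untouched, and the arm blocking the kiln. Next is the door: I'll place its hinge line and work out the push arc.

```bash
cat >> h.py <<'E'
H=np.array([702,-338.])
def arc(phi,r=190,off=16,z=192):
    d=np.array([-np.sin(phi),np.cos(phi)]);n=np.array([-np.cos(phi),-np.sin(phi)]); return (*np.round(H+r*d+(30+off)*n,1),z)
E
python3 - <<'E'
from h import *
a=ray("top",(557,257),220);b=ray("top",(537,125),220);print(a.round(),b.round())
to((500,-440,289),(520,-440,192),*[arc(p) for p in (1.6,1.4,1.2,1.0,.8,.6,.4,.2,0,-.03)])
E
python3 -m inch '[[0.01,0.04,0,0,0],[0.01,0.04,0,0,0],[0.015,0.039,0,0,0],[0.015,0.039,0,0,0],[0.015,0.039,0,0,0]]'; python3 -m inch '[[0.015,0.03,0,0,0],[0.015,0.015,0,0,0],[0.01,0,0,0,0],[0,0,0,0,0],[0,0,0,0,0]]'
python3 - <<'E'
from h import *
to((515,-440,192))
E
```

```text
[ 474. -392.  220.] [ 702. -368.  220.]
t34.7 tcp [ 414.1 -198.5  287.1] xaxis yaw 0.5 z [-0.047 -0.042 -0.998] F [-0.1  0.2 -0.3] g0.00
(500, -440, 289) shift [ 83.6 242.3   4.3]
(520, -440, 192) shift [24.6 -3.9 95.9]
(np.float64(513.4), np.float64(-389.5), 192) shift [ -6.2 -50.5  -1.8]
(np.float64(506.9), np.float64(-351.0), 192) shift [ -6.2 -38.5  -1.3]
(np.float64(508.2), np.float64(-312.0), 192) shift [  1.6 -38.9  -1.7]
(np.float64(517.3), np.float64(-274.1), 192) shift [  9.4 -37.8  -2. ]
(np.float64(533.7), np.float64(-238.6), 192) shift [ 16.7 -35.3  -2.3]
(np.float64(556.8), np.float64(-207.2), 192) shift [ 23.3 -31.1  -2.4]
(np.float64(585.6), np.float64(-180.9), 192) shift [ 29.  -26.   -2.5]
(np.float64(619.2), np.float64(-160.9), 192) shift [ 33.7 -19.6  -2.4]
(np.float64(656.0), np.float64(-148.0), 192) shift [ 36.9 -12.5  -2.3]
(np.float64(661.7), np.float64(-146.7), 192) shift [ 5.7 -1.2 -0.3]
time_s: 35.15
eef_pos: [483.5, -391.9, 294.6]
ee_rot: [0.022, 1.0, 0.008, -0.02]
force: [0.1, -0.3, 1.3]
grip_width: 0.002
time_s: 35.57
eef_pos: [529.3, -445.3, 285.8]
ee_rot: [0.02, 1.0, 0.007, -0.021]
force: [-0.1, -0.3, -0.8]
grip_width: -0.006
t35.6 tcp [ 529.3 -445.3  285.8] xaxis yaw 0.7 z [-0.042 -0.041 -0.998] F [-0.1 -0.3 -0.8] g-0.01
(515, -440, 192) shift [-10.3  -9.3  94. ]
```

```bash
python3 -m inch '[[-0.005,0,0.03,0,0],[-0.005,0,0.03,0,0],[0,0,0.03,0,0],[0,-0.01,0.003,0,0],[0,-0.01,0,0,0]]'; python3 -m inch '[[0,-0.015,0,0,0],[0,-0.015,0,0,0],[-0.002,-0.015,0,0,0],[-0.002,-0.015,0,0,0],[-0.002,-0.015,0,0,0]]'
python3 - <<'E'
from h import *
to(arc(1.4))
E
```

```text
time_s: 35.98
eef_pos: [514.4, -427.3, 189.3]
ee_rot: [0.022, 1.0, 0.008, -0.019]
force: [-0.0, 0.3, 1.0]
grip_width: -0.001
time_s: 36.4
eef_pos: [504.9, -346.9, 185.7]
ee_rot: [0.022, 1.0, 0.008, -0.019]
force: [-0.0, -1.0, 0.5]
grip_width: -0.0
t36.4 tcp [ 504.9 -346.9  185.7] xaxis yaw 0.9 z [-0.038 -0.044 -0.998] F [-0.  -1.   0.5] g-0.00
(np.float64(506.9), np.float64(-351.0), 192) shift [ 1.7  4.4 -6.2]
```

```bash
python3 -m inch '[[0.002,-0.017,-0.002,0,0],[0.001,-0.018,-0.002,0,0],[0.003,-0.018,-0.002,0,0],[0.005,-0.017,-0.002,0,0],[0.006,-0.017,-0.001,0,0]]'; python3 -m inch '[[0.008,-0.017,-0.001,0,0],[0.009,-0.016,-0.001,0,0],[0.01,-0.015,-0.001,0,0],[0.011,-0.015,-0.001,0,0],[0.012,-0.014,-0.001,0,0]]'
python3 - <<'E'
from h import *
to(arc(.6),arc(.4),arc(.2)); cv2.imwrite("pics/top10.png",capture("top"))
E
```

```text
time_s: 36.82
eef_pos: [517.9, -252.9, 192.3]
ee_rot: [0.024, 1.0, 0.009, -0.018]
force: [1.2, -1.2, 0.8]
grip_width: -0.0
time_s: 37.23
eef_pos: [565.3, -167.9, 194.6]
ee_rot: [0.025, 1.0, 0.01, -0.016]
force: [-0.2, -1.3, -0.2]
grip_width: 0.001
t37.2 tcp [ 565.3 -167.9  194.6] xaxis yaw 1.0 z [-0.031 -0.051 -0.998] F [-0.2 -1.3 -0.2] g0.00
(np.float64(556.8), np.float64(-207.2), 192) shift [-9.1 38.9  4.9]
(np.float64(585.6), np.float64(-180.9), 192) shift [ 29.3 -25.7  -2.2]
(np.float64(619.2), np.float64(-160.9), 192) shift [ 33.9 -19.3  -2.1]
```

View pics/top10.png

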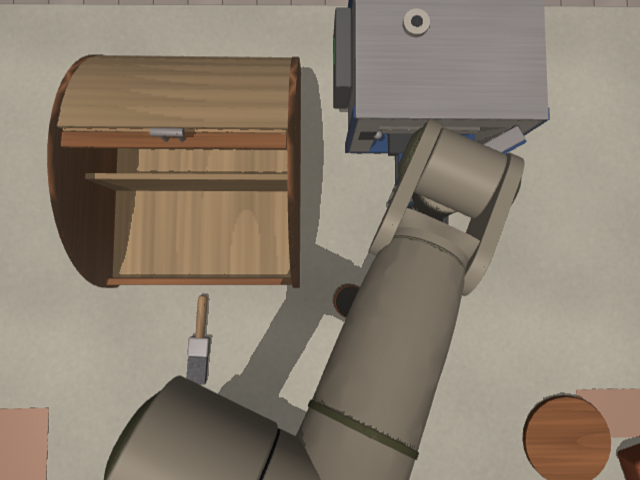

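The door shows at about 30° near the hinge at (505,140) and is following the fingers. I'll push on, mostly along +x.

```bash
python3 -m inch '[[0.012,0.001,0,0,0],[0.012,0.001,0,0,0],[0.012,0.001,0,0,0],[0.012,0.001,0,0,0],[0.008,0,0,0,0]]'
python3 - <<'E'
from h import *
to(arc(.2),arc(0))
E
```

```text
time_s: 37.7
eef_pos: [622.1, -163.6, 195.0]
ee_rot: [0.025, 0.999, 0.014, -0.015]
force: [-3.7, 1.4, 0.6]
grip_width: 0.0
t37.7 tcp [ 622.1 -163.6  195. ] xaxis yaw 1.5 z [-0.029 -0.05  -0.998] F [-3.7  1.4  0.6] g0.00
(np.float64(619.2), np.float64(-160.9), 192) shift [-2.7 -3.   2.9]
(np.float64(656.0), np.float64(-148.0), 192) shift [ 37.1 -11.9  -1.7]
```

```bash
python3 -m inch '[[0.008,0,0,0,0],[0.008,0,0,0,0],[0.006,0,0,0,0],[0.006,0,0,0,0],[0.006,0,0,0,0]]';python3 -m inch '[[0.006,0,0,0,0],[0.006,0,0,0,0],[0.006,0,0,0,0],[0.006,0,0,0,0],[0.006,0,0,0,0]]'
```

```text
time_s: 38.12
eef_pos: [654.8, -160.6, 194.8]
ee_rot: [0.024, 0.999, 0.015, -0.017]
force: [-14.5, 5.6, 6.7]
grip_width: -0.001
time_s: 38.53
eef_pos: [663.1, -158.9, 195.6]
ee_rot: [0.02, 0.998, 0.013, -0.053]
force: [-47.0, 3.8, 13.7]
grip_width: 0.002
```

```bash
python3 -m inch '[[0,0,0,0,0],[-0.01,0,0,0,0],[-0.03,0,-0.01,0,0],[-0.035,0,-0.02,0,0],[-0.035,0,-0.03,0,0]]';python3 -m inch '[[0,-0.035,-0.035,0,0.085],[0,-0.035,-0.03,0,0.085],[0,-0.038,0,0,0.085],[0,-0.038,0,0,0.085],[0,-0.038,0,0,0.085]]'; python3 -m inch '[[0,-0.035,0,0,0.085],[0,-0.035,0,0,0.085],[0,-0.038,0,0,0.085],[0,-0.038,0,0,0.085],[0,-0.038,0,0,0.085]]';python3 - <<'E'
from h import *
to((660,247,360)); print(telemetry.sense()["joints"].round(2)); a=capture("top"); cv2.imwrite("pics/top11.png",a)
E
```

```text
time_s: 38.95
eef_pos: [558.1, -158.2, 259.0]
ee_rot: [0.016, 0.998, 0.013, -0.063]
force: [0.4, 0.1, 0.6]
grip_width: -0.002
time_s: 39.37
eef_pos: [557.3, 19.4, 322.4]
ee_rot: [0.019, 0.998, 0.006, -0.057]
force: [1.1, 0.6, 0.2]
grip_width: 0.71
time_s: 39.78
eef_pos: [552.9, 212.4, 318.2]
ee_rot: [0.019, 0.998, 0.006, -0.054]
force: [1.1, -0.3, -0.3]
grip_width: 0.992
t39.8 tcp [552.9 212.4 318.2] xaxis yaw 0.5 z [-0.107 -0.038 -0.994] F [ 1.1 -0.3 -0.3] g0.99
(660, 247, 360) shift [102.3 -31.6 -54.3]
[ 0.18  0.5   1.01 -0.02  1.75  0.16]
```

View pics/top11.png

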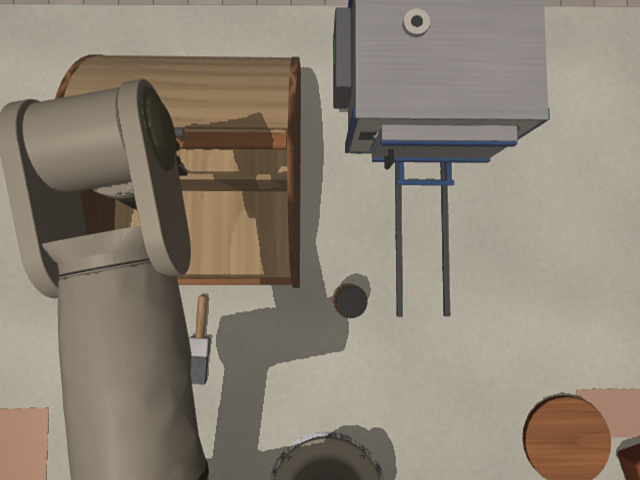

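The top view shows the door flush across the kiln front (edge level at row 143), with the bar out in front at row 182. Next I'll turn the jaws and close the tambour.

```bash
python3 -m inch '[[0,0,-0.02,-0.11,0.085],[0,0,-0.02,-0.11,0.085],[0,0,0,-0.11,0.085],[0,0,0,-0.11,0.085],[0,0,0,-0.11,0.085]]' >/dev/null;python3 -m inch '[[0,0,0,-0.11,0.085],[0,0,0,-0.11,0.085],[0,0,0,-0.11,0.085],[0,0,0,-0.11,0.085],[0,0,0,-0.11,0.085]]' >/dev/null;python3 -m inch '[[0,0,0,-0.11,0.085],[0,0,0,-0.11,0.085],[0,0,0,-0.11,0.085],[0,0,0,-0.1,0.085],[0,0,0,0.0,0.085]]';python3 - <<'E'
from h import *
to((673,248,350),(673,248,266))
m=camera_model("wrist"); im=capture("wrist"); cv2.imwrite("pics/w12.png",im); print("pull exp px",[proj("wrist",(673,y,285)).round() for y in (223,248,273)])
E
```

```text
time_s: 41.08
eef_pos: [554.8, 225.5, 361.0]
ee_rot: [-0.025, 0.683, 0.728, -0.047]
force: [-0.2, -0.3, -0.8]
grip_width: 0.99
t41.1 tcp [554.8 225.5 361. ] xaxis yaw 93.7 z [-0.101 -0.035 -0.994] F [-0.2 -0.3 -0.8] g0.99
(673, 248, 350) shift [ 15.1 119.9  -1.8]
(673, 248, 266) shift [ 2.4  8.7 83.5]
pull exp px [array([318., 433.]), array([355., 436.]), array([391., 439.])]
```

View pics/w12.png

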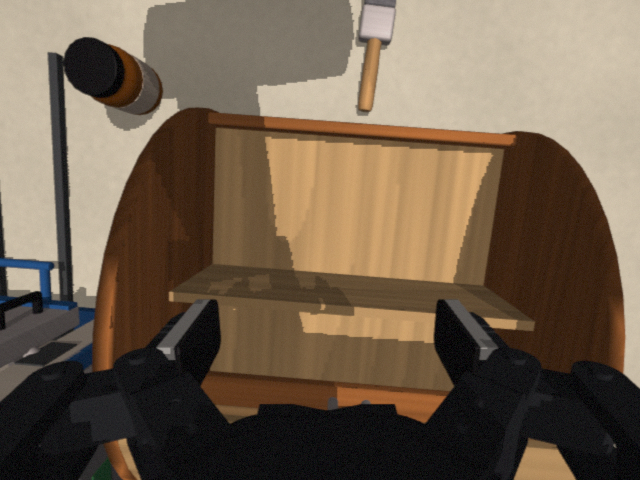

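The posts of the open pull show at (333,403) and (365,405), where predicted. I'll check against the earlier top view, where the pull was at (150–183,132), and approach.

```bash
python3 - <<'E'
from h import *
print([ray("top",(u,132),288).round(1) for u in (150,183)])
E
python3 -m inch '[[0,0.0,-0.01,0.065,0.085],[0.003,0.035,0,0,0.085],[0.003,0.035,0,0,0.085],[0.003,0.035,0,0,0.085],[0.003,0.012,0,0,0.085]]'
python3 - <<'E'
from h import *
to((673,247,350),(673,247,268))
E
```

```text
[array([671.8, 271.7, 288. ]), array([671.6, 220.9, 288. ])]
time_s: 41.55
eef_pos: [658.5, 235.1, 364.2]
ee_rot: [-0.023, 0.715, 0.697, -0.048]
force: [0.5, -0.4, 0.2]
grip_width: 0.994
t41.5 tcp [658.5 235.1 364.2] xaxis yaw 88.6 z [-0.1   -0.035 -0.994] F [ 0.5 -0.4  0.2] g0.99
(673, 247, 350) shift [12.8 15.5 12.3]
(673, 247, 268) shift [ 3.1  8.1 81.5]
```

```bash
python3 -m inch '[[0.006,0.008,0.01,0,0.085],[0.005,0.007,0.02,0,0.085],[0.002,0.004,0.025,0,0.085],[0.001,0.002,0.02,0,0.085],[0,0,0.01,0,0.085]]'
python3 - <<'E'
from h import *
to((671,247,268))
E
```

```text
time_s: 41.97
eef_pos: [671.6, 244.4, 263.1]
ee_rot: [-0.026, 0.722, 0.689, -0.054]
force: [-0.3, 0.1, 1.1]
grip_width: 0.992
t42.0 tcp [671.6 244.4 263.1] xaxis yaw 87.4 z [-0.114 -0.037 -0.993] F [-0.3  0.1  1.1] g0.99
(671, 247, 268) shift [ 2.4 -1.3 -4.9]
```

```bash
python3 -m inch '[[0.002,0,-0.002,0,0.085],[0,0,0,0,0.04],[0,0,0,0,0.04],[0,0,0,0,0.04],[0,0,0,0,0.04]]' 60;python3 -m inch '[[0,0,0,0,0.04],[0,0,0,0,0.04],[0,0,0,0,0.04],[0,0,0,0,0.04],[0,0,0,0,0.04]]'
cat >> h.py <<'E'
def tam(S,qs):
    a0=1.636; return [(round(S[0]+260*(np.cos(a0)-np.cos(.256+q)),1),S[1],round(S[2]+260*(np.sin(.256+q)-np.sin(a0)),1)) for q in qs]
E
python3 - <<'E'
from h import *
S=st()[1]; np.save("S.npy",S); to(*tam(S,np.arange(1.3,-.03,-.1)))
E
```

```text
time_s: 42.38
eef_pos: [671.7, 246.6, 265.1]
ee_rot: [-0.026, 0.725, 0.686, -0.055]
force: [-1.8, -0.2, -5.1]
grip_width: 0.569
time_s: 42.8
eef_pos: [671.7, 246.6, 265.0]
ee_rot: [-0.027, 0.726, 0.685, -0.055]
force: [-1.2, -0.4, -3.4]
grip_width: 0.567
t42.8 tcp [671.7 246.6 265. ] xaxis yaw 86.9 z [-0.117 -0.037 -0.992] F [-1.2 -0.4 -3.4] g0.57
(np.float64(650.9), np.float64(246.6208904025443), np.float64(265.5)) shift [ -1.1 -20.7   1.9]
(np.float64(625.0), np.float64(246.6208904025443), np.float64(263.9)) shift [ -1.3 -25.5   4.6]
(np.float64(599.3), np.float64(246.6208904025443), np.float64(259.6)) shift [ -1.2 -25.    7.3]
(np.float64(574.2), np.float64(246.6208904025443), np.float64(252.8)) shift [ -1.1 -24.1   9.7]
(np.float64(550.0), np.float64(246.6208904025443), np.float64(243.5)) shift [ -0.9 -22.9  12.1]
(np.float64(526.7), np.float64(246.6208904025443), np.float64(231.9)) shift [ -0.8 -21.8  14.2]
(np.float64(504.8), np.float64(246.6208904025443), np.float64(218.0)) shift [ -0.6 -20.1  16.4]
(np.float64(484.3), np.float64(246.6208904025443), np.float64(201.9)) shift [ -0.4 -18.5  18.4]
(np.float64(465.6), np.float64(246.6208904025443), np.float64(183.9)) shift [ -0.2 -16.5  20. ]
(np.float64(448.7), np.float64(246.6208904025443), np.float64(164.2)) shift [ -0.  -14.5  21.5]
(np.float64(433.9), np.float64(246.6208904025443), np.float64(142.8)) shift [  0.1 -12.2  23. ]
(np.float64(421.3), np.float64(246.6208904025443), np.float64(120.1)) shift [ 0.3 -9.9 24. ]
(np.float64(411.0), np.float64(246.6208904025443), np.float64(96.2)) shift [ 0.5 -7.5 24.9]
(np.float64(403.2), np.float64(246.6208904025443), np.float64(71.4)) shift [ 0.7 -4.9 25.5]
```

```bash
python3 -m inch '[[-0.001,-0.02,0.002,0,0.04],[-0.001,-0.022,0.004,0,0.04],[-0.001,-0.022,0.006,0,0.04],[-0.001,-0.018,0.007,0,0.04],[0,0,0,0,0.04]]'
python3 - <<'E'
from h import *
S=np.load("S.npy");p=st()[1]; z=np.interp(p[0],[a[0] for a in tam(S,np.arange(0,1.38,.02))],[a[2] for a in tam(S,np.arange(0,1.38,.02))]);print("circle z at x",z.round(1)); to()
E
```

```text
time_s: 43.22
eef_pos: [591.6, 247.7, 257.9]
ee_rot: [-0.019, 0.727, 0.685, -0.043]
force: [3.2, -1.9, -15.5]
grip_width: 0.568
circle z at x 257.8
t43.2 tcp [591.6 247.7 257.9] xaxis yaw 86.7 z [-0.088 -0.03  -0.996] F [  3.2  -1.9 -15.5] g0.57
```

```bash
python3 -m inch '[[-0.001,-0.017,0.008,0,0.04],[-0.001,-0.02,0.011,0,0.04],[-0.001,-0.019,0.012,0,0.04],[-0.001,-0.017,0.013,0,0.04],[0,0,0,0,0.04]]'
python3 - <<'E'
from h import *
S=np.load("S.npy");p=st()[1]; q=np.arange(0,1.38,.02); T=tam(S,q); i=np.argmin([np.hypot(t[0]-p[0],t[2]-p[2]) for t in T]); print(q[i],T[i]); to(*tam(S,q[i]-np.array([.1,.2,.3])))
E
```

```text
time_s: 43.63
eef_pos: [522.5, 248.7, 229.1]
ee_rot: [-0.012, 0.728, 0.685, -0.028]
force: [7.4, -0.2, -15.2]
grip_width: 0.565
0.78 (np.float64(522.2), np.float64(246.6208904025443), np.float64(229.3))
t43.6 tcp [522.5 248.7 229.1] xaxis yaw 86.6 z [-0.057 -0.021 -0.998] F [  7.4  -0.2 -15.2] g0.57
(np.float64(500.6), np.float64(246.6208904025443), np.float64(214.9)) shift [ -3.1 -20.9  15.5]
(np.float64(480.4), np.float64(246.6208904025443), np.float64(198.5)) shift [ -0.8 -19.2  17.5]
(np.float64(462.0), np.float64(246.6208904025443), np.float64(180.1)) shift [ -0.7 -17.3  19.4]
```

```bash
python3 -m inch '[[-0.002,-0.02,0.016,0,0.04],[-0.001,-0.018,0.018,0,0.04],[-0.001,-0.016,0.020,0,0.04],[-0.001,-0.013,0.020,0,0.04],[0,0,0,0,0.04]]'
python3 - <<'E'
from h import *
S=np.load("S.npy");p=st()[1]; q=np.arange(0,1.38,.02); T=tam(S,q); i=np.argmin([np.hypot(t[0]-p[0],t[2]-p[2]) for t in T]); print(q[i],T[i]); to(*tam(S,q[i]-np.array([.1,.2,.3])))
E
```

```text
time_s: 44.05
eef_pos: [459.3, 249.4, 170.7]
ee_rot: [-0.008, 0.728, 0.685, -0.017]
force: [4.9, -4.2, -6.9]
grip_width: 0.57
0.44 (np.float64(455.2), np.float64(246.6208904025443), np.float64(172.3))
t44.0 tcp [459.3 249.4 170.7] xaxis yaw 86.5 z [-0.035 -0.012 -0.999] F [ 4.9 -4.2 -6.9] g0.57
(np.float64(439.6), np.float64(246.6208904025443), np.float64(151.5)) shift [ -3.7 -18.8  20. ]
(np.float64(426.1), np.float64(246.6208904025443), np.float64(129.3)) shift [ -0.5 -12.7  22.7]
(np.float64(414.9), np.float64(246.6208904025443), np.float64(105.9)) shift [ -0.3 -10.4  23.8]
```

```bash
python3 -m inch '[[-0.001,-0.016,0.020,0,0.04],[0,-0.012,0.022,0,0.04],[0,-0.010,0.022,0,0.04],[0,-0.005,0.012,0,0.04],[0,0,0,0,0.04]]'
python3 - <<'E'
from h import *
S=np.load("S.npy");p=st()[1]; q=np.arange(-.1,1.38,.02); T=tam(S,q); i=np.argmin([np.hypot(t[0]-p[0],t[2]-p[2]) for t in T]); print(q[i],T[i]); to(*tam(S,[0]))
E
```

```text
time_s: 44.47
eef_pos: [420.4, 249.5, 102.2]
ee_rot: [-0.005, 0.729, 0.684, -0.016]
force: [-10.0, -0.2, 2.3]
grip_width: 0.567
0.14000000000000004 (np.float64(414.9), np.float64(246.6208904025443), np.float64(105.9))
t44.5 tcp [420.4 249.5 102.2] xaxis yaw 86.4 z [-0.031 -0.015 -0.999] F [-10.   -0.2   2.3] g0.57
(np.float64(403.2), np.float64(246.6208904025443), np.float64(71.4)) shift [ -3.5 -16.1  31.3]
```

```bash
python3 -m inch '[[0,-0.005,0.012,0,0.04],[0,-0.003,0.012,0,0.04],[0,-0.002,0.008,0,0.04],[0,-0.001,0.006,0,0.04],[0,0,0.004,0,0.04]]'; python3 -m inch '[[0,0,0.004,0,0.04],[0,0,0.004,0,0.04],[0,0,0.004,0,0.04],[0,0,0,0,0.04],[0,0,0,0,0.04]]'
python3 - <<'E'
from h import *
to()
E
```

```text
time_s: 44.88
eef_pos: [410.6, 249.4, 64.0]
ee_rot: [-0.008, 0.729, 0.684, -0.024]
force: [-4.1, -9.5, 26.8]
grip_width: 0.567
time_s: 45.3
eef_pos: [412.5, 248.9, 64.3]
ee_rot: [-0.012, 0.731, 0.682, -0.032]
force: [-8.4, -1.3, -2.0]
grip_width: 0.567
t45.3 tcp [412.5 248.9  64.3] xaxis yaw 86.1 z [-0.063 -0.027 -0.998] F [-8.4 -1.3 -2. ] g0.57
```

```bash
python3 -m inch '[[0,0,0,0,0.085],[0,0,0,0,0.085],[0,0,0,0,0.085],[0,0,0,0,0.085],[0,-0.01,-0.02,0,0.085]]'; python3 -m inch '[[0,-0.01,-0.03,0,0.085],[0,-0.01,-0.035,0,0.085],[0,-0.01,-0.035,0,0.085],[0,-0.01,-0.03,0,0.085],[0,0,0,0,0.085]]'
python3 - <<'E'
from h import *
to(); m=camera_model("wrist"); im=capture("wrist"); cv2.imwrite("pics/w13.png",im); print([proj("wrist",(404.5,y,91)).round() for y in (222,247,272)])
E
```

```text
time_s: 45.72
eef_pos: [410.8, 250.6, 85.1]
ee_rot: [-0.012, 0.732, 0.681, -0.032]
force: [-0.9, 0.3, -1.1]
grip_width: 0.994
time_s: 46.13
eef_pos: [379.9, 257.7, 226.1]
ee_rot: [-0.011, 0.732, 0.68, -0.03]
force: [-0.0, 0.2, 0.4]
grip_width: 0.995
t46.1 tcp [379.9 257.7 226.1] xaxis yaw 85.9 z [-0.06  -0.025 -0.998] F [-0.   0.2  0.4] g1.00
[array([292., 276.]), array([323., 274.]), array([354., 272.])]
```

View pics/w13.png

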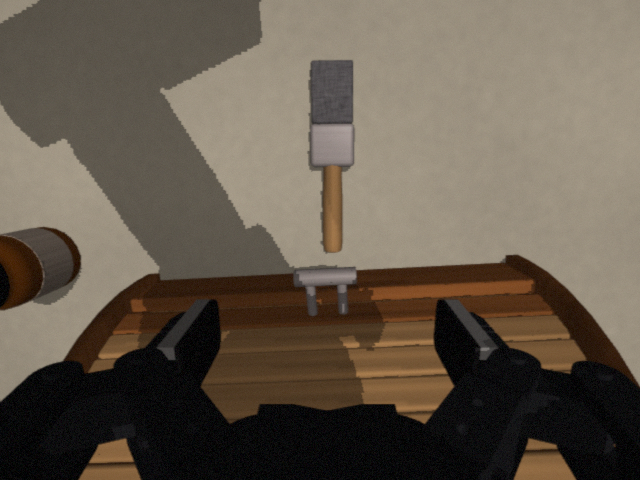

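The pull is at (293–356,277), where (292–354,274) is predicted for a closed door, and the lip gap is gone. So the tambour is closed. Last, a numeric check of the kiln door and hearth.

Run:
```python
from h import *
im=capture("top"); cv2.imwrite("pics/top14.png",im); h=cv2.cvtColor(im,cv2.COLOR_BGR2HSV)
k=cv2.inRange(h,(100,120,40),(125,255,255))
def line(c0,c1,r0,r1,z,pick):
    P=[]
    for c in range(c0,c1,4):
        r=np.flatnonzero(k[r0:r1,c])
        if len(r): P.append(ray("top",(c,r0+pick(r)),z)[:2])
    P=np.array(P); f=np.polyfit(P[:,1],P[:,0],1); print("x at y=-210: %.1f slope %.4f n%d"%(np.polyval(f,-210),f[0],len(P)), "res %.1f"%np.std(P[:,0]-np.polyval(f,P[:,1])))
line(392,512,136,150,220,np.min)   # door top outer edge
line(402,452,174,192,45,np.mean)   # tow bar
print([ray("top",(c,121),249).round(1)[:2] for c in (360,540)])
```

```text
x at y=-210: 672.9 slope 0.0050 n30 res 0.3
x at y=-210: 636.6 slope 0.0162 n13 res 2.9
[array([700.9, -58.4]), array([ 700.2, -359.3])]
```

Run:
```python
from h import *
g=cv2.cvtColor(cv2.imread("pics/top14.png"),cv2.COLOR_BGR2GRAY).astype(float); G=np.abs(cv2.Sobel(cv2.GaussianBlur(g,(3,3),0),cv2.CV_64F,0,1))
def fit(c0,c1,r0,r1,z,G=G):
    P=np.array([ray("top",(c,r0+np.argmax(G[r0:r1,c])),z)[:2] for c in range(c0,c1,3)])
    f=np.polyfit(P[:,1],P[:,0],1); e=P[:,0]-np.polyval(f,P[:,1]); o=abs(e)<4; f=np.polyfit(P[o,1],P[o,0],1); print("slope %.4f x %.1f n%d"%(f[0],np.polyval(f,-210),o.sum()))
fit(362,540,112,124,249); fit(392,512,138,150,220)
g=cv2.cvtColor(cv2.imread("pics/top0.png"),cv2.COLOR_BGR2GRAY).astype(float); G0=np.abs(cv2.Sobel(g,cv2.CV_64F,0,1)); fit(382,478,252,262,85,G0)
```

```text
slope 0.0100 x 705.9 n60
slope 0.0047 x 676.4 n37
slope 0.0200 x 477.7 n32
```

The door is within about 0.005 to 0.015 rad of parallel to the kiln face, so it is on its catch. The arm is clear, so I'm handing in.

```bash
python3 -c "
from rig import *
print(finish_job())"
```

```text
the job is handed in; nothing more can be done
None
```

I did every step and handed the job in at about 46 s on the robot's clock; no verdict was reported. I rolled the tambour open, stood the three cups in the store (dark blue, teal and lime green) on the hearth deck, pushed the hearth in, shut the kiln door and rolled the tambour closed. The jar and the brush were left alone.

What the last checks showed:

- **Cups:** before the push they stood upright and clear of each other, about 90 mm between teal and lime. The hearth then ran in smoothly at about 4 N. I could not see the cups once they were inside.
- **Hearth:** it was pushed against its hard stop at about 40 N, with the bar about 72 mm in front of the face (70 expected). Measured travel was 255–260 mm, less than the nominal 265. I put the difference down to calibration and an uncertain start position.
- **Kiln door:** I pushed it to a firm stop at about 47 N. The top view puts it 0.005–0.015 rad from the kiln's edges, and the edges I used differed by about 0.01 rad.
- **Tambour:** the pull was within 3 pixels of its closed position and there was no gap at the lip. While closing, the grip ended about 7 mm lower than expected, so the pull probably slipped a little between the pads.
- **Tool tilt:** the tool drifted to about 6° off vertical during the work. The cups were released with that tilt and settled upright.

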